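# Swab the juice groove of a cutting board and hang the sample

## Task

Take a hygiene sample from the green cutting board: lift the yellow swab out of the white-footed stand, set its bud lightly into the closed end of the juice groove and draw it slowly (about 4 cm/s), lightly pressed on the groove floor (a few newtons), round the corner and on to the pour spout in one unbroken stroke. The bud must touch nothing but the groove. Then hang the swab by its collar in the blue-footed stand, in front of the red first sample, without dislodging that one, and leave the jars and the other things where they are.

Things in the scene. Friction and masses are not known exactly. Their poses are not given: they have to be found in the camera images.
- swab_grip (a point): Fresh swab, 164 mm long, yellow: centre of its square grip (18 x 18 mm, faces along x and y, 60 mm long; z up along the swab). Collar 30 mm wide, 4 mm thick, underside 34 mm below this point; then a white stem 8 mm thick; bud's lowest point 134 mm below. About 50 g. Hangs upright by its collar in the white-footed stand, front part of the slot (x about -38 mm)
- bud: White round-ended bud of the fresh swab, 10 mm thick, fixed to the stem; origin at its lowest point on the swab's axis, z up along the swab
- board_rest: Green cutting board, 260 x 180 x 16 mm. This frame is fixed and level: origin on the bench under the board's centre, z up, x from front to rear edge, y from the low right end to the raised left end. The board slopes up along +y by 0.01 to 0.075 rad, different every time, not reported; level along x. Soft feet: it sinks 1 mm per 2.5 N, at most 8 mm; the slope stays
- groove_start (a point): On the bench below the closed end of the juice groove: 7 mm short of its end wall, on the groove's centre line. At (43, 112) mm in the board's frame. The groove is 16 mm wide, 6 mm deep, flat-floored. Its floor here is 22 to 37 mm above the bench, by the unknown slope, which also shifts this stretch by up to 1.5 mm towards the low end
- groove_corner (a point): On the bench below the groove's square corner, on its centre line, at (-72, 112) mm in the board's frame. The groove runs straight from the closed end to here, at one height, then straight to the spout, downhill
- groove_spout (a point): On the bench below the pour spout, the open end of the groove in the board's right end, on its centre line: 12 mm inside the board's edge, at (-72, -118) mm in the board's frame. The floor here is about 20 mm above the bench at any slope: the board pivots about this end
- fresh_stand: White-footed steel stand, fixed: origin under the foot's centre (foot 150 x 90 x 6 mm). Two level prongs along x, from x -75 to 50 mm, at y +-7 to +-17 mm (slot 14 mm wide), tops 155 mm above the bench. The slot is open towards -x, where the prong tips (x -75 to -79 mm) turn up 6 mm, and closed by a post at x 48 to 64 mm. Nothing stands higher
- sample_stand: Blue-footed stand, fixed, the same shape and frame as the white-footed one. The red first sample hangs in the rear part of its slot, the front part (x -60 to -10 mm) is free
- first_sample: Swab with a red handle, already taken, of the same shape as the fresh one, hanging by its collar in the rear of the blue-footed stand's slot at about x 22 mm; origin at the lowest point of its bud, z up
- kraut_jar: clip-top jar, 92 mm wide, 135 mm tall, orange contents; origin under its centre
- grain_jar: clip-top jar, 92 mm wide, 150 mm tall, pale grain; origin under its centre
- herb_jar: jar with a dark lid, 68 mm wide, 95 mm tall; origin under its centre
- tub: clear tub with a white lid, 100 mm wide, 86 mm tall; origin under its centre
- glass: empty glass, 60 mm wide, 100 mm tall; origin under its centre
- blue_lid: blue jar lid lying on the bench, 68 mm wide, 14 mm thick; origin under its centre
There are look-alikes about, which are no part of the job. Of the things like the part that bears swab_grip, leave any that is purple; of the rest the larger one is meant.

How it is judged:
By the outcome, as a careful person would: the job done as asked, in the order asked, and still so for the second after the job is handed in, with the robot touching nothing.
It also fails if it takes over 72 s, if anything falls off the work surface, if the arm or the gripper's body presses on something with over 40 N, if the wrist force passes 120 N, or if a joint passes its speed limit or range.

## Robot

A 7-joint arm with a two-finger parallel gripper is mounted at the origin on the work surface. World frame = base frame: x ahead of the robot, y to its left, z up, the work surface at z = 0. Lengths are in m, angles in rad, forces in N, time in s.
With the tool pointing down it reaches from about 0.425 to 0.925 m from the base axis. Payload 6.8 kg.
Tool frame: the origin (TCP) lies on the centre line of the jaws, within the pads' length; the fingertips stand 17 mm ahead of it and the grasp point (between the pads) lies 2 mm behind it; x points along the fingers, z is the direction in which the jaws open and shut, and the axes are right-handed (so a half turn about x gives the same grasp; the last joint's range is limited). The gripper opens to 88 mm and grips with 3 to 60 N. Pads are 20 mm wide; open, the fingers measure 115 mm over their backs; the gripper's body (75 mm by 178 mm) begins 61 mm behind the grasp point.
Start: joints at [1.091, 0.477, 0.022, 1.555, -0.011, 1.109, -0.083], TCP at [0.245, -0.629, 0.24] pointing down, gripper open.
Joint ranges: [-2.96, 2.96], [-0.34, 2.1], [-1.41, 1.46], [0.24, 2.44], [-1.37, 4.51], [0.17, 1.92], [-2.96, 2.96]. Speed limits (rad/s): [2.39, 2.39, 3.14, 3.14, 3.14, 3.14, 3.14].

## Interface

Orientations are given as a rotation vector (axis times angle).
In Python, from rig import arm gives the robot as it stands.
- The arm moves only by the tool jog_arm, never from a script. Its argument "rows" is a list of rows, each an object with "linear": the shift along the world's x, y, z in m, a list of three; "roll": the turn about the world's z in rad; "claw": the gripper command: -1 is shut, 1 is fully open, values between are in proportion. A call has exactly 8 rows; each row shifts and turns the pose as measured when the row begins; what a row does not reach is not made up. A row lasts 1/12 s, in which the tool goes at most 41.7 mm and 7.16 degrees, less where a joint would pass 70% of its speed; a pose out of reach is approached as far as the arm can. A call with a gripper value outside its range is refused whole. The fingers move at their own pace and stop on an object; "squeeze" is the grip in N (left out, the last holds). Time passes only in rows, so rows that do not move let the fingers close, or fill a call up. It gives the time, the measured TCP pose, the force and the opening at its end, in the units of the state.
- arm.get_state(): the state, without advancing time (a new reading comes with each control period).
- arm.get_image(name): name is "scene" or "side" or "wrist"; returns a dict with "frame" (480x640x3 uint8, red, green, blue), "K" (3x3 intrinsics, pixels), "camera_from_world" (4x4, takes a point from world to camera coordinates); the wrist camera has in their place "tool_from_camera" (4x4, takes a point from camera to tool coordinates, whose origin is the TCP and whose axes are the tool frame's). Camera axes: x right, y down, z forward; pixel columns grow to the right and rows downward; lengths in m; the calibration is good to about 2 mm. A picture is of the moment at which its call begins: read the wrist's pose just before it. There is no depth.
- arm.finish_job(): hands the job in, once; it reports no verdict.
Trained networks look in a picture, given as the dict that the camera call returned (one of the last four; its "shot" number tells which), for a name from the list of things; names that differ only in an ending like _2 or _b are one class to them, and where a whole thing is asked for, a point or a joint stands for the part that bears it (a point fixed in the world has none). Each returns a list of dicts, best first, with "confidence" (0 to 1); they miss things now and then, are a little off and sometimes report something else, mostly with a low value. They report only what shows in the picture. A call takes as long as a camera call. They do not tell look-alikes from the thing itself.
- arm.search_frame(query, picture): "rect" ([centre column, centre row, width, height] in pixels, round what is visible of it).
- arm.trace(query, picture): "region" (480x640 bool, what is visible of it) and "rect" ([centre column, centre row, width, height] in pixels, round what is visible of it).
- arm.pinpoint(query, picture): "location" ([column, row] in pixels: a listed point, or the origin of a listed thing).
The state is a dict: "time_s": time; "qpos": joint angles; "dq": joint speeds; "effort": joint torques, N m; "tcp_pos": TCP position; "ee_rot": TCP orientation; "ft_force": force on the tool from outside, world axes, zero at the start; "ft_torque": the same for the moment, N m; "grip_width": finger opening in m.
Only numpy, scipy, OpenCV 4.12 (cv2) and the standard library are available. Lean on these libraries where they do the work, as an engineer would, in place of code of your own. Each camera call takes 0.05 s, during which the arm holds its last target.

## Working session

There is one attempt and no reset: what is moved stays moved. The work goes in short steps, Python scripts to look and compute and a tool call to move; the robot and the scene stay as the last step left them, time stands still between calls to the robot, and variables do not carry over. Pictures are saved under pics/ and viewed, and the job is handed in when it is done.

Besides the shell and the picture viewer there is one more tool, called after "Request:" as name([rows], argument=value, ...), one row to a line, values as JSON. jog_arm: Moves the arm, as the interface text tells. Its arguments: {"type":"object","properties":{"rows":{"type":"array"},"squeeze":{"type":"number"}},"required":["rows"]}

```bash
mkdir -p pics; ls; cat > h.py <<'E'
import numpy as np, cv2
from rig import arm
def save(n,im): cv2.imwrite('pics/'+n+'.png', im['frame'][:,:,::-1])
E
python3 - <<'E'
from h import *
s=arm.get_state(); print({k:np.round(v,3) for k,v in s.items()})
for c in ['scene','side','wrist']:
    im=arm.get_image(c); save(c+'0',im); print(c,np.round(im['K'],1).tolist()); print(np.round(im.get('camera_from_world',im.get('tool_from_camera')),3).tolist())
E
```

```text
pics
{'time_s': np.float64(0.0), 'qpos': array([ 1.091,  0.478,  0.022,  1.556, -0.012,  1.109, -0.083]), 'dq': array([-0.001,  0.001,  0.   ,  0.002,  0.001, -0.001,  0.   ]), 'effort': array([ 0.0000e+00, -5.8286e+01,  1.5340e+00, -2.7261e+01, -5.4000e-02,
        1.7000e-02,  0.0000e+00]), 'tcp_pos': array([ 0.245, -0.628,  0.239]), 'ee_rot': array([ 0.932,  1.364, -0.931]), 'ft_force': array([-0.094, -0.412, -0.574]), 'ft_torque': array([ 0.052,  0.014, -0.006]), 'grip_width': np.float64(0.088)}
scene [[532.0, 0.0, 324.2], [0.0, 532.0, 240.0], [0.0, 0.0, 1.0]]
[[-0.221, 0.975, -0.021, 0.169], [0.67, 0.136, -0.73, -0.261], [-0.709, -0.175, -0.684, 1.715], [0.0, 0.0, 0.0, 1.0]]
side [[489.4, 0.0, 324.2], [0.0, 489.4, 230.4], [0.0, 0.0, 1.0]]
[[-0.839, -0.544, 0.001, 0.453], [-0.357, 0.548, -0.756, 0.307], [0.411, -0.635, -0.654, 1.183], [0.0, 0.0, 0.0, 1.0]]
wrist [[364.1, 0.0, 321.0], [0.0, 364.1, 235.9], [0.0, 0.0, 1.0]]
[[-0.001, -0.298, 0.955, -0.145], [0.001, -0.955, -0.298, 0.081], [1.0, 0.0, 0.001, 0.001], [0.0, 0.0, 0.0, 1.0]]
```

View pics/scene0.png

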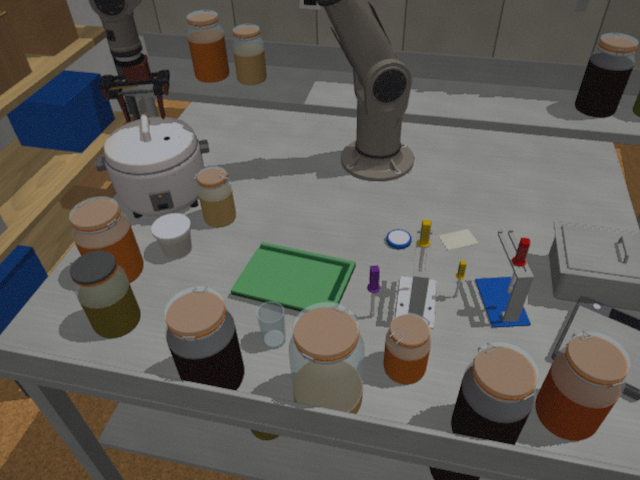

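View pics/side0.png

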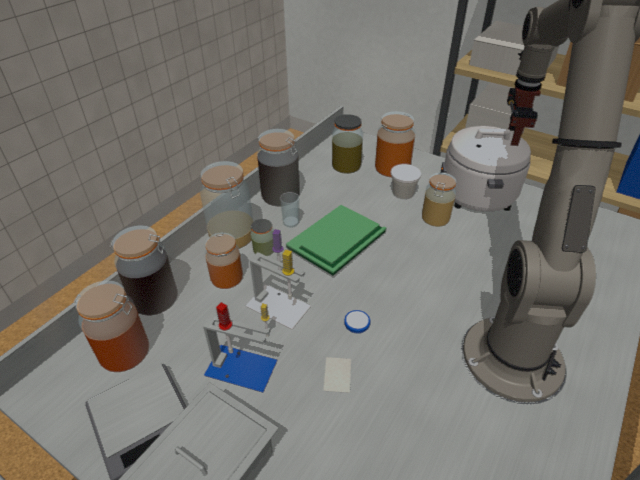

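View pics/wrist0.png

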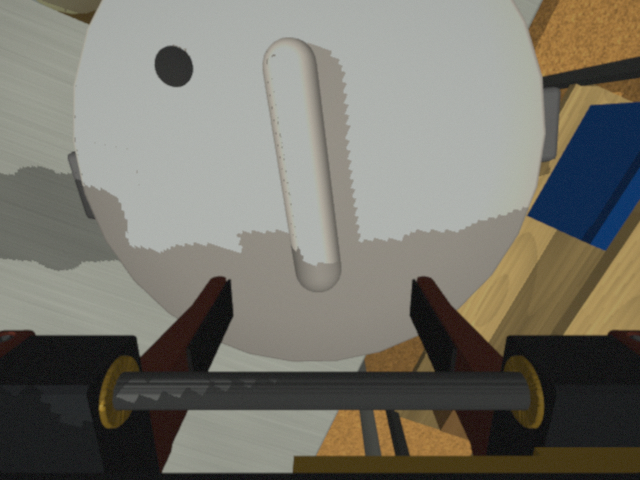

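```bash
python3 - <<'E'
from h import *
names=['swab_grip','bud','board_rest','groove_start','groove_corner','groove_spout','fresh_stand','sample_stand','first_sample','kraut_jar','grain_jar','herb_jar','tub','glass','blue_lid']
for c in ['scene','side']:
    im=arm.get_image(c)
    for n in names:
        r=arm.pinpoint(n,im); print(c,n,[(np.round(d['location'],1).tolist(),round(d['confidence'],2)) for d in r[:4]])
    f=im['frame'][:,:,::-1]
    cr=f[200:350,220:560] if c=='scene' else f[190:400,190:400]
    cv2.imwrite(f'pics/{c}_crop.png',cv2.resize(cr,None,fx=2.35 if c=='scene' else 2.8,fy=2.35 if c=='scene' else 2.8,interpolation=cv2.INTER_CUBIC))
print(arm.get_state()['time_s'])
E
```

```text
scene swab_grip [([424.3, 235.5], 0.56), ([462.3, 273.1], 0.44)]
scene bud [([372.2, 319.8], 0.43), ([416.8, 300.0], 0.18)]
scene board_rest [([295.7, 286.7], 0.65), ([501.4, 301.5], 0.43)]
scene groove_start [([330.1, 308.1], 0.7)]
scene groove_corner [([343.4, 274.3], 0.59), ([507.0, 293.1], 0.21)]
scene groove_spout [([260.9, 253.4], 0.64)]
scene fresh_stand [([419.7, 299.8], 0.83)]
scene sample_stand [([503.0, 302.4], 0.87), ([398.1, 239.7], 0.59), ([345.1, 274.4], 0.4)]
scene first_sample [([509.0, 292.6], 0.83)]
scene kraut_jar [([405.7, 365.6], 0.57), ([332.2, 308.8], 0.57)]
scene grain_jar [([221.2, 215.6], 0.76), ([345.8, 277.4], 0.73)]
scene herb_jar []
scene tub [([177.7, 249.1], 0.73), ([503.5, 299.3], 0.5), ([344.0, 276.7], 0.48)]
scene glass [([271.7, 337.2], 0.62), ([297.7, 285.0], 0.48)]
scene blue_lid [([399.5, 242.5], 0.7)]
side swab_grip [([281.0, 239.0], 0.69), ([291.8, 260.1], 0.65), ([264.3, 312.2], 0.54), ([228.1, 277.3], 0.51)]
side bud []
side board_rest [([339.4, 243.4], 0.65)]
side groove_start [([300.3, 254.3], 0.75)]
side groove_corner [([328.3, 271.9], 0.68), ([229.1, 277.3], 0.65)]
side groove_spout [([376.6, 231.4], 0.8)]
side fresh_stand [([282.5, 302.7], 0.74)]
side sample_stand [([237.1, 369.3], 0.94)]
side first_sample [([232.2, 351.7], 0.67), ([354.6, 320.5], 0.27)]
side kraut_jar [([225.7, 274.6], 0.65)]
side grain_jar [([433.1, 216.5], 0.71)]
side herb_jar [([262.2, 249.2], 0.77), ([402.8, 192.0], 0.53)]
side tub [([403.3, 191.5], 0.97), ([284.5, 262.8], 0.55)]
side glass [([294.6, 218.8], 0.93)]
side blue_lid [([356.0, 323.1], 0.94)]
1.75
```

View pics/scene_crop.png

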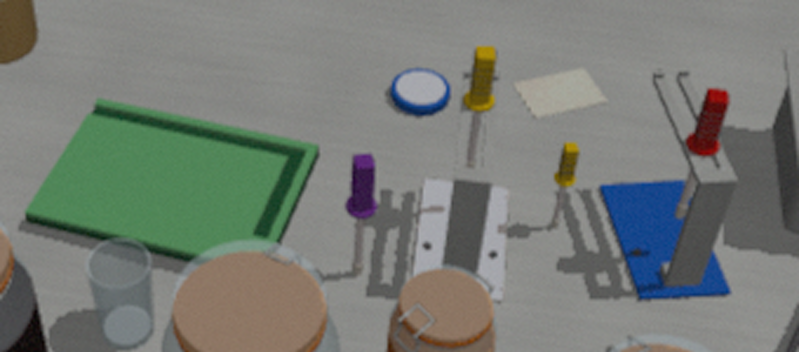

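View pics/side_crop.png

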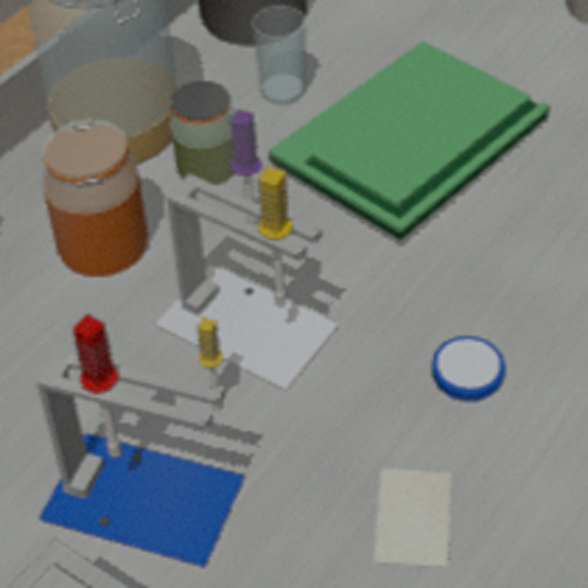

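```bash
cat >> h.py <<'E'
def ray(im,px,st=None):
    K=im['K']; d=np.linalg.inv(K)@np.array([px[0],px[1],1.])
    if 'camera_from_world' in im:
        T=np.linalg.inv(im['camera_from_world'])
    else:
        from scipy.spatial.transform import Rotation as R
        W=np.eye(4); W[:3,:3]=R.from_rotvec(st['ee_rot']).as_matrix(); W[:3,3]=st['tcp_pos']
        T=W@im['tool_from_camera']
    d=T[:3,:3]@d; return T[:3,3], d/np.linalg.norm(d)
def onz(r,z): o,d=r; return o+d*(z-o[2])/d[2]
def tri(rs):
    A=np.zeros((3,3));b=np.zeros(3)
    for o,d in rs:
        P=np.eye(3)-np.outer(d,d);A+=P;b+=P@o
    p=np.linalg.solve(A,b); return p,[np.linalg.norm((np.eye(3)-np.outer(d,d))@(p-o))*1000 for o,d in rs]
E
python3 - <<'E'
from h import *
a=arm.get_image('scene');b=arm.get_image('side')
P=dict(grip=((424.3,235.5),(291.8,260.1)),small=((462.3,273.1),(264.3,312.2)),fs=((419.7,299.8),(282.5,302.7)),ss=((503,302.4),(237.1,369.3)),first=((509,292.6),(232.2,351.7)),board=((295.7,286.7),(339.4,243.4)),gs=((330.1,308.1),(300.3,254.3)),gc=((343.4,274.3),(328.3,271.9)),gsp=((260.9,253.4),(376.6,231.4)),lid=((399.5,242.5),(356,323.1)),purple=((375,273),(277.5,239)),kraut=((405.7,365.6),(225.7,274.6)),glass=((271.7,337.2),(294.6,218.8)))
for n,(p,q) in P.items():
    r1,r2=ray(a,p),ray(b,q); x,e=tri([r1,r2]); print(n,np.round(x,4),np.round(e,1),'z0:',np.round(onz(r1,0)[:2],4),np.round(onz(r2,0)[:2],4))
E
```

```text
grip [0.5279 0.1732 0.1812] [7.9 7.9] z0: [0.3336 0.1816] [0.6421 0.0177]
small [0.5382 0.2736 0.0872] [4.1 4.1] z0: [0.455  0.2873] [0.5879 0.216 ]
fs [0.5648 0.1813 0.0087] [11. 11.] z0: [0.5649 0.1907] [0.5673 0.1637]
ss [5.337e-01 3.863e-01 3.000e-04] [1.3 1.3] z0: [0.5327 0.3852] [0.5343 0.3874]
first [0.547  0.3847 0.054 ] [3.2 3.2] z0: [0.4981 0.3999] [0.5768 0.3561]
board [ 0.5698 -0.1225 -0.0112] [6.6 6.6] z0: [ 0.5847 -0.1132] [ 0.5631 -0.1204]
gs [ 0.6347 -0.015   0.001 ] [0.2 0.2] z0: [ 0.634 -0.015] [ 0.6353 -0.0161]
gc [ 0.5246 -0.002   0.0026] [3.4 3.4] z0: [ 0.5195 -0.0055] [ 5.263e-01 -1.000e-04]
gsp [ 0.4934 -0.2313  0.0025] [1.8 1.8] z0: [ 0.4893 -0.2342] [ 0.4946 -0.2314]
lid [ 0.3692  0.1167 -0.0029] [2.8 2.8] z0: [0.3746 0.1191] [0.3675 0.1156]
purple [0.6314 0.0865 0.1404] [0.4 0.4] z0: [0.499 0.072] [ 0.7333 -0.0336]
kraut [0.76   0.1759 0.0074] [3. 3.] z0: [0.7567 0.1786] [0.765  0.1679]
glass [ 0.7432 -0.1309  0.004 ] [5.5 5.5] z0: [ 0.7443 -0.1269] [ 0.7461 -0.1417]
```

```bash
python3 - <<'E'
from h import *
from scipy.spatial.transform import Rotation as R
s=arm.get_state(); M=R.from_rotvec(s['ee_rot']).as_matrix(); print(np.round(M,3), s['time_s'])
a=arm.get_image('scene');b=arm.get_image('side')
for n in ['fresh_stand','sample_stand']:
  for im in (a,b):
    for d in arm.trace(n,im)[:2]: 
      print(n,d['rect'],d['confidence']); 
# stand foot corners (manual from crops)
sc=lambda x,y:(220+x/2.35,200+y/2.35); sd=lambda x,y:(190+x/2.8,190+y/2.8)
for n,im,f,pts in [('w',a,sc,[(424,180),(508,186),(503,297)]),('w',b,sd,[(158,324),(217,270),(337,327),(288,387)]),('b',a,sc,[(600,186),(690,182),(728,290),(640,296)]),('b',b,sd,[(88,436),(40,518),(207,566),(244,475)])]:
    print(n,[np.round(onz(ray(im,f(*p)),0.006)[:2],4).tolist() for p in pts])
E
```

```text
[[-0.     0.932  0.363]
 [ 0.     0.363 -0.932]
 [-1.     0.    -0.   ]] 1.85
fresh_stand [417.4, 278.6, 40.4, 96.7] 0.86
fresh_stand [278.1, 288.9, 59.1, 77.5] 0.83
sample_stand [507.6, 278.5, 55.4, 94.4] 0.64
sample_stand [239.0, 354.5, 75.2, 77.6] 0.69
w [[0.504, 0.1366], [0.4948, 0.2242], [0.6429, 0.2299]]
w [[0.6378, 0.2282], [0.6336, 0.1432], [0.4938, 0.1389], [0.4914, 0.2212]]
b [[0.4753, 0.3187], [0.4504, 0.4109], [0.5897, 0.4423], [0.6146, 0.3592]]
b [[0.6071, 0.36], [0.5851, 0.4433], [0.4413, 0.4025], [0.4683, 0.3175]]
```

Request:
jog_arm([
  {"linear": [0.02, 0.034, 0.01], "roll": -0.04, "claw": 1},
  {"linear": [0.02, 0.034, 0.01], "roll": -0.04, "claw": 1},
  {"linear": [0.02, 0.034, 0.01], "roll": -0.04, "claw": 1},
  {"linear": [0.02, 0.034, 0.01], "roll": -0.04, "claw": 1},
  {"linear": [0.02, 0.034, 0.01], "roll": -0.04, "claw": 1},
  {"linear": [0.02, 0.034, 0.01], "roll": -0.04, "claw": 1},
  {"linear": [0.02, 0.034, 0.01], "roll": -0.04, "claw": 1},
  {"linear": [0.02, 0.034, 0.01], "roll": -0.04, "claw": 1},
], squeeze=30)

```text
time_s: 2.82
tcp_pos: [0.3982, -0.3547, 0.3187]
ee_rot: [1.193, 1.223, -1.199]
ft_force: [0.6, -0.1, 0.4]
grip_width: 0.0878
```

Request:
jog_arm([
  {"linear": [0.02, 0.034, 0.006], "roll": -0.02, "claw": 1},
  {"linear": [0.02, 0.034, 0.006], "roll": 0, "claw": 1},
  {"linear": [0.02, 0.034, 0.006], "roll": 0, "claw": 1},
  {"linear": [0.02, 0.034, 0], "roll": 0, "claw": 1},
  {"linear": [0.02, 0.034, 0], "roll": 0, "claw": 1},
  {"linear": [0.02, 0.034, 0], "roll": 0, "claw": 1},
  {"linear": [0.02, 0.034, 0], "roll": 0, "claw": 1},
  {"linear": [0, 0, 0], "roll": 0, "claw": 1},
])

```text
time_s: 3.48
tcp_pos: [0.5463, -0.0957, 0.3438]
ee_rot: [1.209, 1.207, -1.201]
ft_force: [0.7, 0.6, 0.3]
grip_width: 0.0879
```

```bash
python3 - <<'E'
from h import *
s=arm.get_state(); im=arm.get_image('wrist'); save('w1',im); 
np.savez('w1.npz',frame=im['frame'],K=im['K'],T=im['tool_from_camera'],p=s['tcp_pos'],r=s['ee_rot'])
print(np.round(s['qpos'],2),np.round(s['dq'],3),s['tcp_pos'])
for n in ['swab_grip','board_rest','groove_start','groove_corner','groove_spout','fresh_stand','sample_stand']:
    r=arm.pinpoint(n,im)
    print(n,[(np.round(d['location'],1).tolist(),round(d['confidence'],2),np.round(onz(ray(im,d['location'],s),{'swab_grip':.189}.get(n,0)),4).tolist()) for d in r[:3]])
E
```

```text
[ 0.28  0.21 -0.26  1.7   0.06  1.23 -1.56] [ 0.025 -0.027  0.07   0.027  0.026  0.018  0.058] [ 0.546315   -0.09569753  0.34381469]
swab_grip [([1.6, 240.9], 0.83, [0.5293, 0.1796, 0.189])]
board_rest [([340.4, 167.0], 0.56, [0.5735, -0.1228, 0.0])]
groove_start [([255.4, 126.0], 0.97, [0.6251, -0.0122, 0.0])]
groove_corner [([248.9, 209.8], 0.76, [0.5146, 0.0019, 0.0])]
groove_spout [([417.6, 231.5], 0.76, [0.4848, -0.2328, 0.0]), ([95.6, 204.0], 0.42, [0.5217, 0.2112, 0.0])]
fresh_stand [([111.3, 165.2], 0.86, [0.5742, 0.1812, 0.0])]
sample_stand []
```

View pics/w1.png

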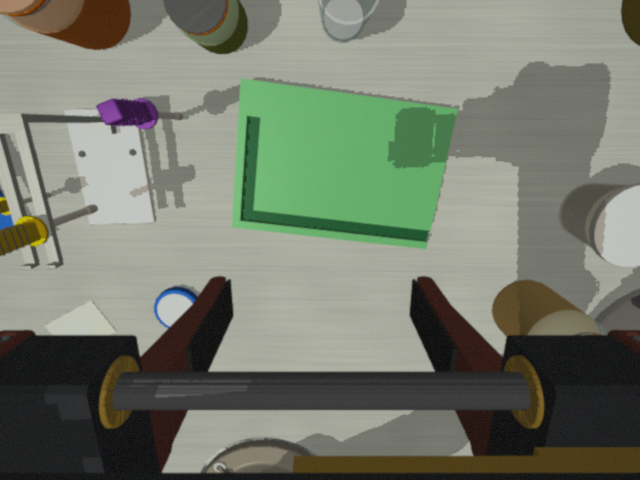

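```bash
python3 - <<'E'
from h import *
z=np.load('w1.npz'); f=z['frame'][:,:,::-1]
cv2.imwrite('pics/w1a.png',cv2.resize(f[70:260,225:475],None,fx=3.1,fy=3.1,interpolation=cv2.INTER_CUBIC))
E
```

```text
(no output)
```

View pics/w1a.png

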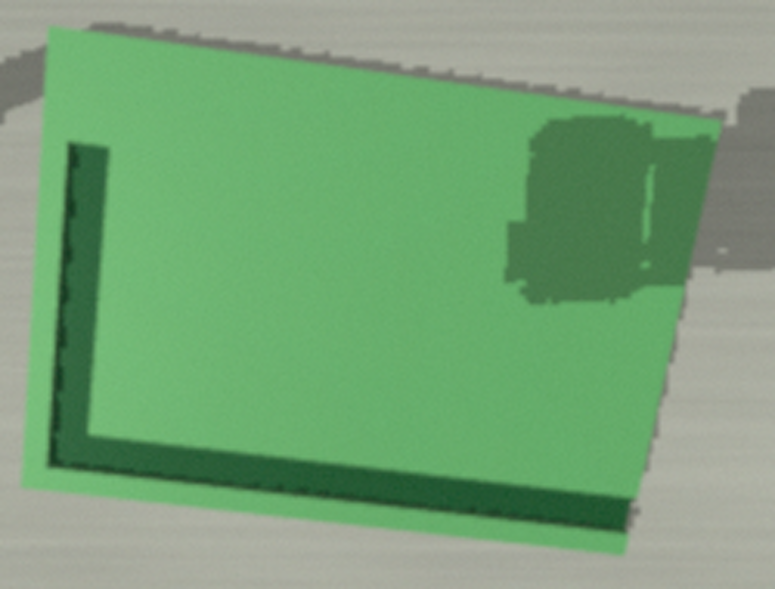

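```bash
cat > fit.py <<'E'
from h import *
from scipy.optimize import least_squares
from scipy.spatial.transform import Rotation as R
z=np.load('w1.npz')
W=np.eye(4); W[:3,:3]=R.from_rotvec(z['r']).as_matrix(); W[:3,3]=z['p']
Cw=np.linalg.inv(W@z['T']); Kw=z['K']
c=lambda x,y:(225+x/3.1,70+y/3.1)
sd=lambda x,y:(190+x/2.8,190+y/2.8)
# (x,v,h)
obs=[((90,130),(50,27)),((90,-130),(722,117)),((-90,-130),(624,553)),((-90,130),(23,486)),
((50,120),(70,143)),((50,104),(110,148)),((-80,120),(48,466)),((-64,104),(88,435)),((-64,-130),(634,498)),((-80,-130),(628,532))]
def pt(p,x,v,h=16):
    x0,y0,yaw,s=p
    yy=-130+(v+130)*np.cos(s)-h*np.sin(s); zz=9.5+(v+130)*np.sin(s)+h*np.cos(s)
    q=np.array([x,yy])/1000; cc,ss=np.cos(yaw),np.sin(yaw)
    return np.array([x0+cc*q[0]-ss*q[1],y0+ss*q[0]+cc*q[1],zz/1000])
def proj(K,C,P):
    q=C[:3,:3]@P+C[:3,3]; q=K@q; return q[:2]/q[2]
def res(p):
    return np.concatenate([proj(Kw,Cw,pt(p,*o))-c(*i) for o,i in obs])
E
python3 - <<'E'
from fit import *
r=least_squares(res,[.57,-.12,-.12,.03],loss='soft_l1',x_scale=[.1,.1,.1,.1]); print(np.round(r.x,4)); print(np.round(res(r.x).reshape(-1,2),1).tolist())
p=r.x
for n,x,v in [('start',43,112),('corner',-72,112),('spout',-72,-118)]: print(n,np.round(pt(p,x,v,10),4))
a=arm.get_image('scene');b=arm.get_image('side')
fa=a['frame'][:,:,::-1].copy();fb=b['frame'][:,:,::-1].copy()
for im,f in((a,fa),(b,fb)):
    f2=cv2.resize(f,None,fx=3,fy=3,interpolation=cv2.INTER_CUBIC)
    for o,_ in obs:
        q=proj(im['K'],im['camera_from_world'],pt(p,*o)); cv2.circle(f2,tuple(int(round(3*t+1)) for t in q),3,(0,0,255),-1)
    if im is a: cv2.imwrite('pics/fa.png',f2[690:960,660:1110])
    else: cv2.imwrite('pics/fb.png',f2[600:830,840:1200])
E
```

```text
[ 0.5729 -0.1209 -0.1194  0.0205]
[[-0.4, 0.1], [-0.4, 0.8], [0.1, 0.4], [-0.1, -0.0], [-0.5, -0.3], [-0.0, -0.1], [0.0, -0.1], [0.3, -0.6], [1.0, -0.3], [0.4, 0.2]]
start [ 0.6289 -0.015   0.0245]
corner [ 0.5147 -0.0013  0.0245]
spout [ 0.4873 -0.2297  0.0197]
```

View pics/fa.png

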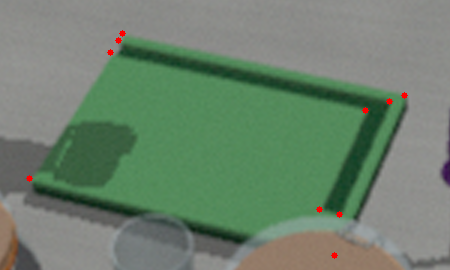

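View pics/fb.png

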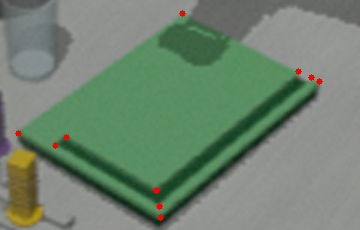

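Request:
jog_arm([
  {"linear": [-0.004, 0.038, 0], "roll": 0.006, "claw": 1},
  {"linear": [-0.004, 0.038, 0], "roll": 0.006, "claw": 1},
  {"linear": [-0.004, 0.038, 0], "roll": 0.006, "claw": 1},
  {"linear": [-0.004, 0.038, 0], "roll": 0.006, "claw": 1},
  {"linear": [-0.004, 0.038, 0], "roll": 0.006, "claw": 1},
  {"linear": [-0.004, 0.038, 0], "roll": 0, "claw": 1},
  {"linear": [0, 0, 0], "roll": 0, "claw": 1},
  {"linear": [0, 0, 0], "roll": 0, "claw": 1},
])

```text
time_s: 4.65
tcp_pos: [0.5151, 0.1241, 0.3444]
ee_rot: [1.202, 1.205, -1.201]
ft_force: [0.4, -1.4, -0.1]
grip_width: 0.0877
```

```bash
python3 - <<'E'
from h import *
from scipy.spatial.transform import Rotation as R
s=arm.get_state(); im=arm.get_image('wrist'); save('w2',im); 
np.savez('w2.npz',frame=im['frame'],K=im['K'],T=im['tool_from_camera'],p=s['tcp_pos'],r=s['ee_rot'])
print(np.round(s['dq'],3),s['tcp_pos'],np.round(R.from_rotvec(s['ee_rot']).as_matrix()[:,1],3))
for n in ['swab_grip','fresh_stand','sample_stand','first_sample']:
    r=arm.pinpoint(n,im)
    print(n,[(np.round(d['location'],1).tolist(),round(d['confidence'],2),np.round(onz(ray(im,d['location'],s),{'swab_grip':.189}.get(n,0)),4).tolist()) for d in r[:3]])
f=im['frame'][:,:,::-1]
E
```

```text
[-0.067 -0.002 -0.042 -0.003 -0.03  -0.008 -0.025] [0.51507131 0.12408105 0.34441364] [1.    0.008 0.006]
swab_grip [([253.7, 203.7], 0.97, [0.5318, 0.1787, 0.189]), ([364.6, 79.1], 0.81, [0.6295, 0.0896, 0.189]), ([180.4, 180.5], 0.71, [0.5508, 0.2382, 0.189])]
fresh_stand [([274.0, 141.4], 0.76, [0.5745, 0.1825, 0.0])]
sample_stand [([133.0, 173.8], 0.6, [0.5311, 0.3716, 0.0])]
first_sample [([98.1, 165.9], 0.72, [0.5411, 0.4162, 0.0])]
```

View pics/w2.png

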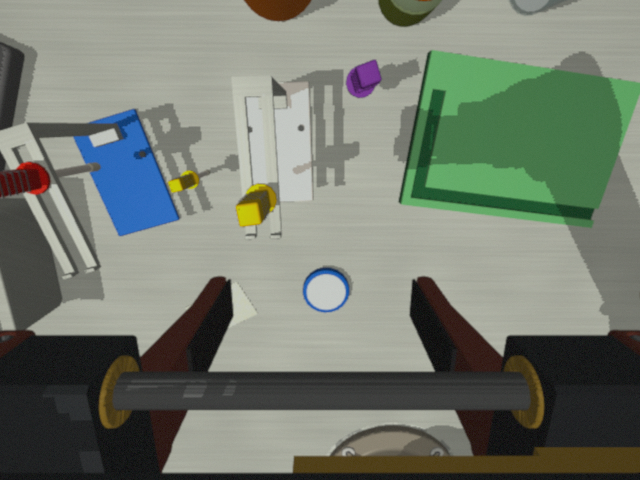

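```bash
python3 - <<'E'
from h import *
z=np.load('w2.npz'); f=z['frame'][:,:,::-1]
cv2.imwrite('pics/w2a.png',cv2.resize(f[65:245,190:330],None,fx=4,fy=4,interpolation=cv2.INTER_CUBIC))
cv2.imwrite('pics/w2b.png',cv2.resize(f[100:290,0:200],None,fx=3.1,fy=3.1,interpolation=cv2.INTER_CUBIC))
E
```

```text
(no output)
```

View pics/w2a.png

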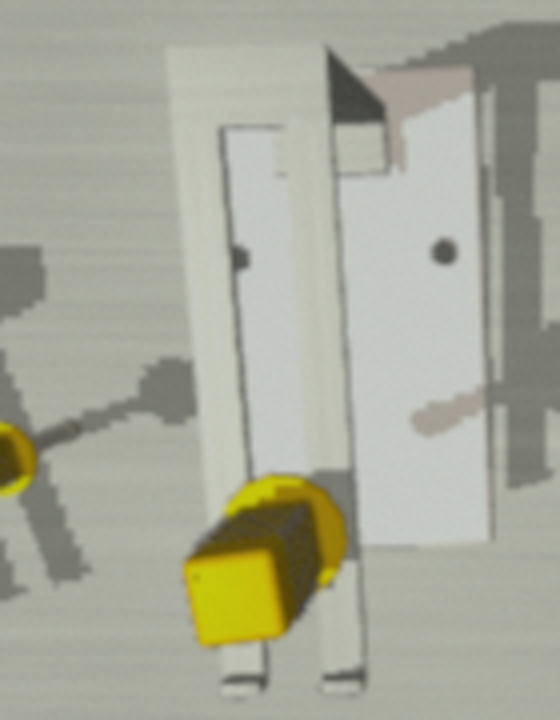

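View pics/w2b.png

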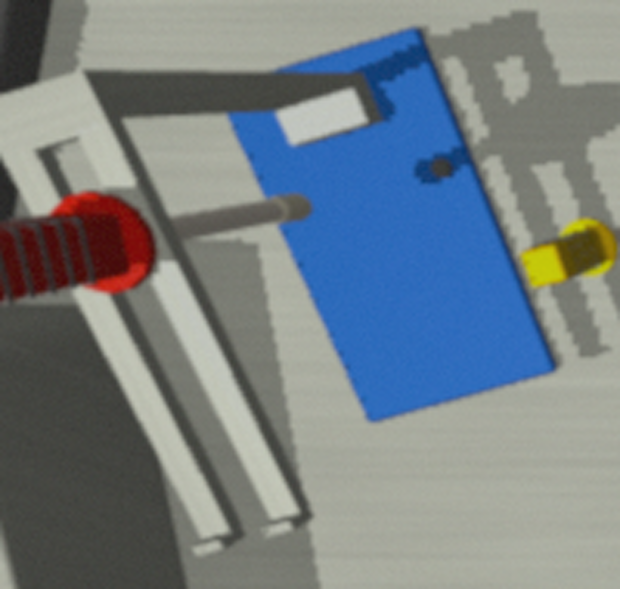

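```bash
cat >> h.py <<'E'
class Z:
    def __init__(s,n):
        z=np.load(n); s.im={'K':z['K'],'tool_from_camera':z['T']}; s.st={'tcp_pos':z['p'],'ee_rot':z['r']}
    def at(s,px,h): return onz(ray(s.im,px,s.st),h)
E
python3 - <<'E'
from h import *
w=Z('w2.npz'); c=lambda x,y:(190+x/4,65+y/4); g=lambda x,y:(0+x/3.1,100+y/3.1)
print('grip top',w.at(c(237,597),.219)); 
Q=[w.at(c(*p),.219)[:2] for p in [(183,562),(273,545),(288,632),(205,645)]]; print(np.round(Q,4).tolist())
print('slot',[np.round(w.at(c(*p),.155)[:2],4).tolist() for p in [(220,130),(247,450),(267,640),(281,180),(303,450),(319,640)]])
print('wtips outer top', w.at(c(343,683),.161))
print('foot',[np.round(w.at(c(*p),.006)[:2],4).tolist() for p in [(475,68),(491,542)]])
print('blue foot',[np.round(w.at(g(*p),.006)[:2],4).tolist() for p in [(418,30),(555,370),(373,421)]])
print('blue slot inner',[np.round(w.at(g(*p),.155)[:2],4).tolist() for p in [(40,152),(243,537),(215,530),(160,280),(270,515),(100,180)]])
E
```

```text
grip top [0.52988819 0.17711286 0.219     ]
[[0.5366, 0.187], [0.54, 0.1698], [0.523, 0.1676], [0.5203, 0.1837]]
slot [[0.6177, 0.1881], [0.549, 0.1855], [0.5039, 0.1829], [0.6076, 0.1754], [0.5491, 0.1727], [0.504, 0.1705]]
wtips outer top [0.49513951 0.16435773 0.161     ]
foot [[0.6461, 0.137], [0.4979, 0.1318]]
blue foot [[0.6119, 0.355], [0.4704, 0.3146], [0.4463, 0.3982]]
blue slot inner [[0.5727, 0.3973], [0.4532, 0.3612], [0.4556, 0.3696], [0.5357, 0.3705], [0.4608, 0.3513], [0.5649, 0.3818]]
```

Request:
jog_arm([
  {"linear": [0.005, 0.018, 0], "roll": 0.06, "claw": 1},
  {"linear": [0.005, 0.018, 0], "roll": 0.06, "claw": 1},
  {"linear": [0.005, 0.017, 0], "roll": 0.06, "claw": 1},
  {"linear": [0, 0, -0.025], "roll": 0, "claw": 1},
  {"linear": [0, 0, -0.025], "roll": 0, "claw": 1},
  {"linear": [0, 0, -0.025], "roll": 0, "claw": 1},
  {"linear": [0, 0, -0.005], "roll": 0, "claw": 1},
  {"linear": [0, 0, 0], "roll": 0, "claw": 1},
])

```text
time_s: 5.57
tcp_pos: [0.5359, 0.1815, 0.2631]
ee_rot: [1.061, 1.291, -1.048]
ft_force: [0.0, 0.2, 1.2]
grip_width: 0.0881
```

```bash
cat > snap.py <<'E'
import sys
from h import *
def snap(n,cam='wrist'):
    s=arm.get_state(); im=arm.get_image(cam); save(n,im)
    if cam=='wrist': np.savez(n+'.npz',frame=im['frame'],K=im['K'],T=im['tool_from_camera'],p=s['tcp_pos'],r=s['ee_rot'])
    return s,im
def proj(im,P,st=None):
    if 'camera_from_world' in im: C=im['camera_from_world']
    else:
        from scipy.spatial.transform import Rotation as R
        W=np.eye(4); W[:3,:3]=R.from_rotvec(st['ee_rot']).as_matrix(); W[:3,3]=st['tcp_pos']; C=np.linalg.inv(W@im['tool_from_camera'])
    q=im['K']@(C[:3,:3]@np.array(P)+C[:3,3]); return q[:2]/q[2]
E
python3 - <<'E'
from snap import *
s,im=snap('w3'); print(s['tcp_pos'],s['dq'].round(3))
for c in ['scene','side']:
    _,i2=snap(c+'3',c); print(c,proj(i2,[.530,.177,.219]),proj(i2,[.53,.178,.157]))
f=cv2.imread('pics/side3.png'); cv2.imwrite('pics/side3a.png',cv2.resize(f[200:320,230:350],None,fx=5,fy=5,interpolation=cv2.INTER_CUBIC))
f=cv2.imread('pics/scene3.png'); cv2.imwrite('pics/scene3a.png',cv2.resize(f[180:330,370:540],None,fx=4,fy=4,interpolation=cv2.INTER_CUBIC))
E
```

```text
[0.53593015 0.1814786  0.26309415] [-0.01   0.029 -0.006  0.007  0.005  0.003  0.009]
scene [425.1044509  221.15068837] [422.5621311  241.91847112]
side [286.81792754 251.30938522] [287.82041166 270.18421199]
```

View pics/w3.png

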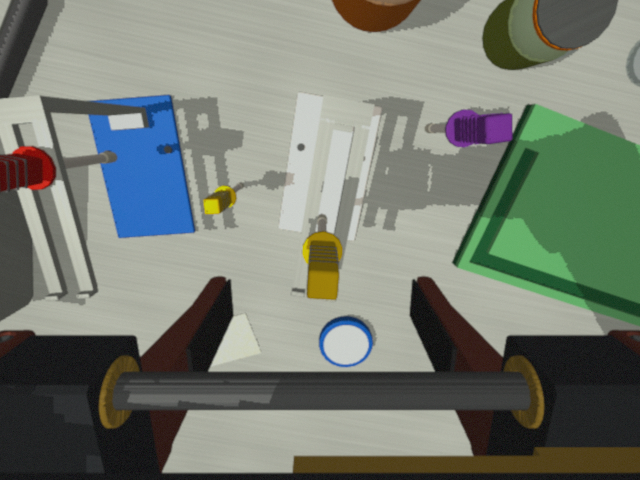

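View pics/side3a.png

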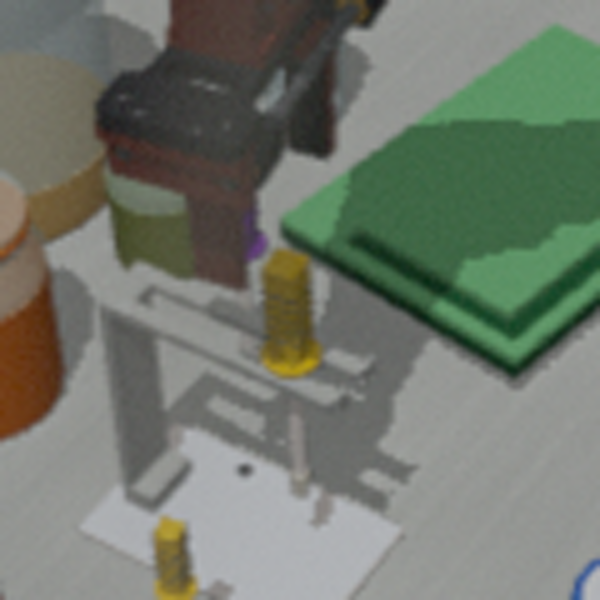

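View pics/scene3a.png

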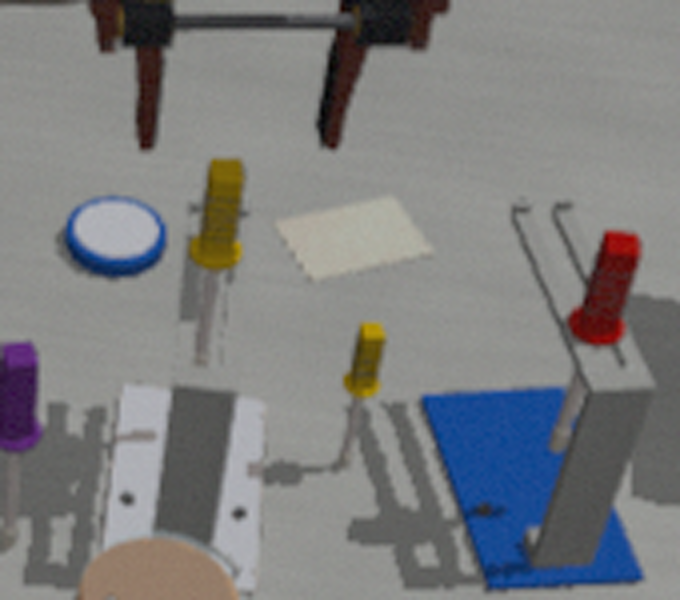

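```bash
python3 - <<'E'
from snap import *
w=Z('w3.npz'); f=cv2.imread('pics/w3.png'); cv2.imwrite('pics/w3a.png',cv2.resize(f[210:310,280:370],None,fx=6,fy=6,interpolation=cv2.INTER_CUBIC))
E
```

```text
(no output)
```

View pics/w3a.png

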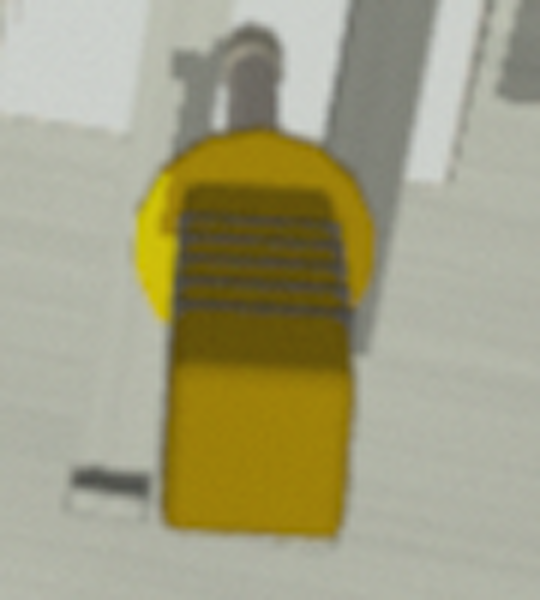

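```bash
python3 - <<'E'
from snap import *
w=Z('w3.npz'); c=lambda x,y:(280+x/6,210+y/6)
print(w.at(c(257,448),.219))
# collar
print(w.at(c(255,250),.157)); print([w.at(c(*p),.219)[:2].round(4).tolist() for p in [(170,362),(355,368),(340,537),(165,527)]])
s=arm.get_state();print(s['tcp_pos'],s['time_s'],s['ft_force'])
E
```

```text
[0.5302412  0.17808497 0.219     ]
[0.52867429 0.17750301 0.157     ]
[[0.5371, 0.1879], [0.5401, 0.1708], [0.5228, 0.1684], [0.5204, 0.185]]
[0.53685079 0.18120206 0.26526067] 5.7167 [ 0.63178206 -0.47477418 -0.16998616]
```

Request:
jog_arm([
  {"linear": [-0.007, -0.003, 0], "roll": -0.03, "claw": 1},
  {"linear": [0, 0, -0.015], "roll": 0, "claw": 1},
  {"linear": [0, 0, -0.02], "roll": 0, "claw": 1},
  {"linear": [0, 0, -0.02], "roll": 0, "claw": 1},
  {"linear": [0, 0, -0.013], "roll": 0, "claw": 1},
  {"linear": [0, 0, -0.006], "roll": 0, "claw": 1},
  {"linear": [0, 0, 0], "roll": 0, "claw": 1},
  {"linear": [0, 0, 0], "roll": 0, "claw": 1},
])

```text
time_s: 6.38
tcp_pos: [0.5381, 0.1809, 0.2029]
ee_rot: [1.103, 1.261, -1.052]
ft_force: [-0.6, 0.3, 0.0]
grip_width: 0.0876
```

```bash
python3 - <<'E'
from snap import *
from scipy.spatial.transform import Rotation as R
s,im=snap('w4'); print(s['tcp_pos'],R.from_rotvec(s['ee_rot']).as_matrix()[:,:2].round(4).tolist(),s['ft_force'])
E
```

```text
[0.53805545 0.18093922 0.20290507] [[0.0382, 0.9844], [0.0078, 0.1715], [-0.9992, 0.039]] [-0.6290947   0.30960559  0.00430941]
```

View pics/w4.png

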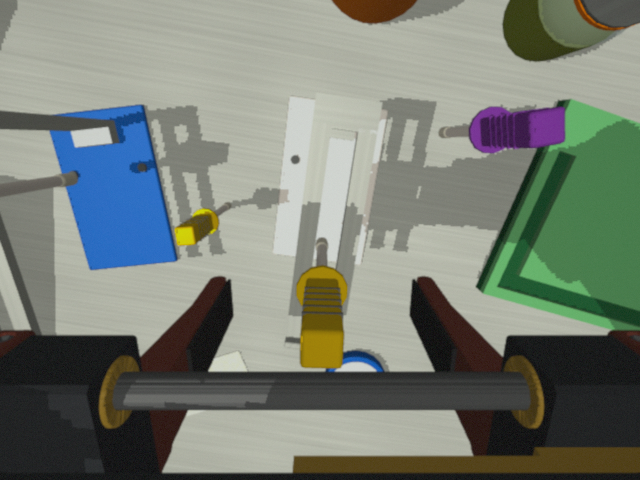

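```bash
python3 - <<'E'
from snap import *
from scipy.spatial.transform import Rotation as R
s=arm.get_state(); print(s['qpos'].round(3),s['tcp_pos'],R.from_rotvec(s['ee_rot']).as_matrix()[:,0].round(4))
for n in ['w1','w2','w3']:
    w=Z(n+'.npz').st; print(R.from_rotvec(w['ee_rot']).as_matrix()[:,0].round(4))
E
```

```text
[-0.083  0.356 -0.441  1.859  0.201  0.93  -2.013] [0.53822845 0.18099063 0.20311592] [ 0.0386  0.008  -0.9992]
[ 6.1e-03  2.0e-04 -1.0e+00]
[ 0.0061 -0.0054 -1.    ]
[ 1.200e-02  5.000e-04 -9.999e-01]
```

Request:
jog_arm([
  {"linear": [-0.004, -0.002, 0], "roll": 0, "claw": 1},
  {"linear": [0, 0, 0], "roll": 0, "claw": 1},
  {"linear": [0, 0, 0], "roll": 0, "claw": 1},
  {"linear": [0, 0, 0], "roll": 0, "claw": 1},
  {"linear": [0, 0, 0], "roll": 0, "claw": 1},
  {"linear": [0, 0, 0], "roll": 0, "claw": 1},
  {"linear": [0, 0, 0], "roll": 0, "claw": 1},
  {"linear": [0, 0, 0], "roll": 0, "claw": 1},
])

```text
time_s: 7.1
tcp_pos: [0.5359, 0.1796, 0.2075]
ee_rot: [1.107, 1.256, -1.046]
ft_force: [0.0, -0.0, 0.5]
grip_width: 0.0882
```

```bash
python3 - <<'E'
from snap import *
from scipy.spatial.transform import Rotation as R
s=arm.get_state(); print(s['qpos'].round(3),s['tcp_pos'],R.from_rotvec(s['ee_rot']).as_matrix()[:,0].round(4))
E
```

```text
[-0.079  0.344 -0.443  1.865  0.197  0.928 -2.01 ] [0.53589818 0.17958407 0.20749106] [ 0.0451  0.0099 -0.9989]
```

Request:
jog_arm([
  {"linear": [-0.002, -0.0005, -0.004], "roll": 0, "claw": 1},
  {"linear": [-0.002, -0.0005, -0.004], "roll": 0, "claw": 1},
  {"linear": [-0.002, -0.0005, -0.004], "roll": 0, "claw": 1},
  {"linear": [-0.001, 0, -0.004], "roll": 0, "claw": 1},
  {"linear": [-0.001, 0, -0.004], "roll": 0, "claw": 1},
  {"linear": [0, 0, -0.004], "roll": 0, "claw": 1},
  {"linear": [0, 0, -0.002], "roll": 0, "claw": 1},
  {"linear": [0, 0, 0], "roll": 0, "claw": 1},
])

```text
time_s: 7.77
tcp_pos: [0.5261, 0.1776, 0.1776]
ee_rot: [1.106, 1.258, -1.048]
ft_force: [-0.5, -1.0, 0.5]
grip_width: 0.0879
```

```bash
cat > st.py <<'E'
from snap import *
from scipy.spatial.transform import Rotation as R
def st():
    s=arm.get_state(); M=R.from_rotvec(s['ee_rot']).as_matrix(); print(round(float(s['time_s']),2),s['qpos'].round(3),'tcp',s['tcp_pos'].round(4),'x',M[:,0].round(4),'yaw',round(float(np.arctan2(M[1,1],M[0,1])),3),'f',s['ft_force'].round(2),'dq',s['dq'].round(3),'w',round(float(s['grip_width']),4)); return s
if __name__=='__main__': st()
E
python3 st.py
```

```text
7.77 [-0.087  0.365 -0.437  1.914  0.217  0.863 -2.033] tcp [0.5261 0.1776 0.1776] x [ 0.043   0.0092 -0.999 ] yaw 0.172 f [-0.46 -0.98  0.49] dq [-0.002  0.003  0.     0.002  0.002 -0.002 -0.001] w 0.0879
```

Request:
jog_arm([
  {"linear": [0.001, 0, 0.003], "roll": 0, "claw": 1},
  {"linear": [0.001, 0, 0.003], "roll": 0, "claw": 1},
  {"linear": [0.001, 0, 0.002], "roll": 0, "claw": 1},
  {"linear": [0, 0, 0], "roll": 0, "claw": -1},
  {"linear": [0, 0, 0], "roll": 0, "claw": -1},
  {"linear": [0, 0, 0], "roll": 0, "claw": -1},
  {"linear": [0, 0, 0], "roll": 0, "claw": -1},
  {"linear": [0, 0, 0], "roll": 0, "claw": -1},
], squeeze=30)

```text
time_s: 8.43
tcp_pos: [0.5305, 0.178, 0.1875]
ee_rot: [1.107, 1.257, -1.046]
ft_force: [-0.1, 1.0, -0.2]
grip_width: 0.0575
```

```bash
python3 st.py
```

```text
8.43 [-0.084  0.358 -0.439  1.897  0.21   0.883 -2.024] tcp [0.5305 0.178  0.1875] x [ 0.0451  0.0101 -0.9989] yaw 0.172 f [-0.06  0.99 -0.17] dq [ 0.001 -0.002  0.001 -0.001 -0.001  0.001 -0.001] w 0.0575
```

Request:
jog_arm([
  {"linear": [0, 0, 0], "roll": 0, "claw": -1},
  {"linear": [0, 0, 0], "roll": 0, "claw": -1},
  {"linear": [0, 0, 0], "roll": 0, "claw": -1},
  {"linear": [0, 0, 0], "roll": 0, "claw": -1},
  {"linear": [0, 0, 0], "roll": 0, "claw": -1},
  {"linear": [0, 0, 0], "roll": 0, "claw": -1},
  {"linear": [0, 0, 0], "roll": 0, "claw": -1},
  {"linear": [0, 0, 0], "roll": 0, "claw": -1},
])

```text
time_s: 9.1
tcp_pos: [0.5301, 0.178, 0.1872]
ee_rot: [1.107, 1.257, -1.046]
ft_force: [-0.3, -0.5, 0.3]
grip_width: 0.0176
```

```bash
python3 st.py
```

```text
9.1 [-0.084  0.358 -0.439  1.898  0.21   0.883 -2.024] tcp [0.5301 0.178  0.1872] x [ 0.0444  0.0099 -0.999 ] yaw 0.172 f [-0.31 -0.52  0.33] dq [-0.001 -0.002 -0.001  0.001  0.002 -0.001 -0.   ] w 0.0176
```

Request:
jog_arm([
  {"linear": [0, 0, 0.003], "roll": 0, "claw": -1},
  {"linear": [0, 0, 0.004], "roll": 0, "claw": -1},
  {"linear": [0, 0, 0.004], "roll": 0, "claw": -1},
  {"linear": [0, 0, 0.003], "roll": 0, "claw": -1},
  {"linear": [-0.003, 0, 0.001], "roll": 0, "claw": -1},
  {"linear": [-0.006, -0.0002, 0], "roll": 0, "claw": -1},
  {"linear": [-0.009, -0.0004, 0], "roll": 0, "claw": -1},
  {"linear": [-0.009, -0.0004, 0], "roll": 0, "claw": -1},
])

```text
time_s: 9.77
tcp_pos: [0.5023, 0.1768, 0.204]
ee_rot: [1.109, 1.256, -1.047]
ft_force: [-0.2, -0.3, -0.6]
grip_width: 0.0178
```

```bash
python3 st.py
```

```text
9.77 [-0.077  0.296 -0.457  1.941  0.182  0.897 -2.025] tcp [0.5023 0.1768 0.204 ] x [ 0.0451  0.0105 -0.9989] yaw 0.171 f [-0.22 -0.32 -0.56] dq [-0.001 -0.176 -0.055  0.244 -0.061 -0.078 -0.048] w 0.0178
```

Request:
jog_arm([
  {"linear": [-0.01, -0.0004, 0], "roll": 0, "claw": -1},
  {"linear": [-0.01, -0.0004, 0], "roll": 0, "claw": -1},
  {"linear": [-0.01, -0.0004, 0], "roll": 0, "claw": -1},
  {"linear": [-0.006, -0.002, 0.002], "roll": 0, "claw": -1},
  {"linear": [0, -0.01, 0.008], "roll": 0, "claw": -1},
  {"linear": [0.004, -0.015, 0.008], "roll": 0, "claw": -1},
  {"linear": [0.008, -0.02, 0.008], "roll": 0, "claw": -1},
  {"linear": [0.01, -0.02, 0.008], "roll": 0, "claw": -1},
])

```text
time_s: 10.43
tcp_pos: [0.4748, 0.1103, 0.2377]
ee_rot: [1.095, 1.266, -1.041]
ft_force: [0.9, 0.2, 0.2]
grip_width: 0.0182
```

```bash
python3 st.py
```

```text
10.43 [ 0.04   0.18  -0.444  1.997  0.103  0.945 -1.841] tcp [0.4748 0.1103 0.2377] x [ 0.0392  0.0092 -0.9992] yaw 0.185 f [0.86 0.2  0.16] dq [ 0.403 -0.055  0.177 -0.213 -0.116  0.233  0.683] w 0.0182
```

Request:
jog_arm([
  {"linear": [0.018, -0.016, -0.002], "roll": 0, "claw": -1},
  {"linear": [0.02, -0.017, -0.003], "roll": 0, "claw": -1},
  {"linear": [0.022, -0.017, -0.003], "roll": 0, "claw": -1},
  {"linear": [0.022, -0.017, -0.003], "roll": 0, "claw": -1},
  {"linear": [0.02, -0.017, -0.003], "roll": 0, "claw": -1},
  {"linear": [0.015, -0.01, -0.002], "roll": 0, "claw": -1},
  {"linear": [0.008, -0.005, 0], "roll": 0, "claw": -1},
  {"linear": [0.002, -0.001, 0], "roll": 0, "claw": -1},
])

```text
time_s: 11.1
tcp_pos: [0.605, -0.0003, 0.2253]
ee_rot: [1.099, 1.257, -1.041]
ft_force: [-0.1, 0.7, -0.8]
grip_width: 0.0178
```

```bash
python3 - <<'E'
from st import *
s=st()
for c in ['wrist','scene','side']: snap('h1'+c,c)
st()
E
```

```text
11.1 [ 0.169  0.376 -0.346  1.761  0.151  0.983 -1.623] tcp [ 6.050e-01 -3.000e-04  2.253e-01] x [ 0.0459  0.0064 -0.9989] yaw 0.18 f [-0.07  0.71 -0.85] dq [ 0.015  0.035  0.002 -0.041  0.     0.023  0.015] w 0.0178
11.25 [ 0.167  0.374 -0.348  1.763  0.15   0.983 -1.624] tcp [0.6036 0.002  0.2255] x [ 0.0454  0.0072 -0.9989] yaw 0.183 f [0.3  0.32 0.26] dq [-0.009 -0.008 -0.01   0.009 -0.    -0.001 -0.001] w 0.0179
```

View pics/h1wrist.png

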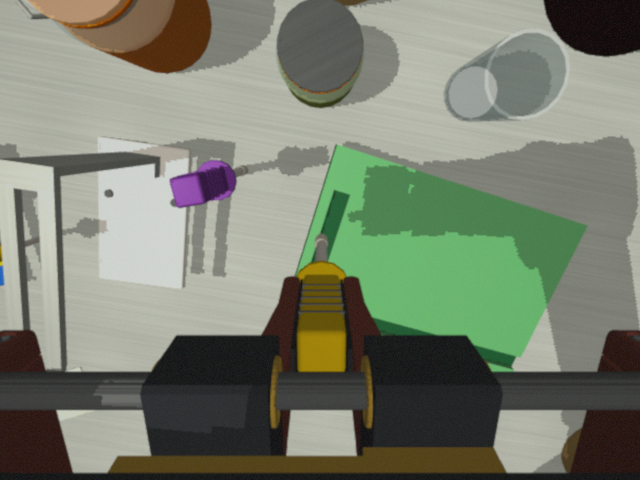

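View pics/h1side.png

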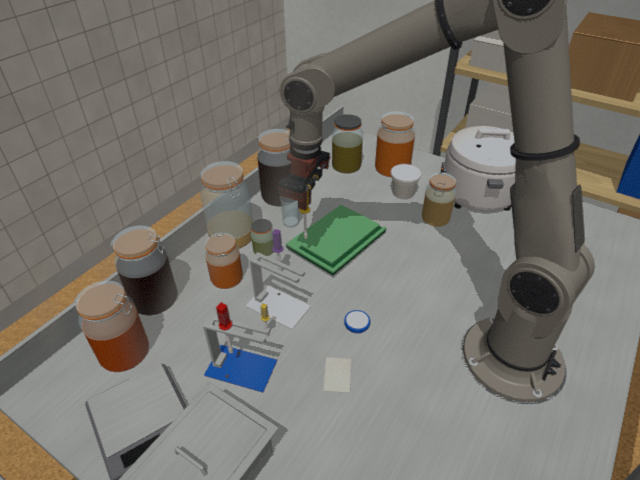

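View pics/h1scene.png

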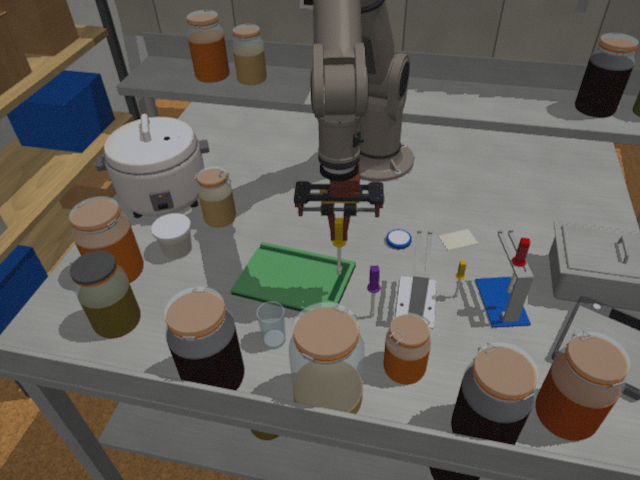

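```bash
python3 - <<'E'
from snap import *
z=np.load('h1wrist.npz'); w=Z('h1wrist.npz')
print(proj(w.im,z['p']+[0,0,-.132],w.st),proj(w.im,z['p']+[0,0,-.127],w.st))
f=z['frame'][:,:,::-1]; cv2.imwrite('pics/h1a.png',cv2.resize(f[140:300,280:400],None,fx=5,fy=5,interpolation=cv2.INTER_CUBIC))
for c,(r,q) in {'scene':(200,300),'side':(190,280)}.items():
    f=cv2.imread(f'pics/h1{c}.png'); cv2.imwrite(f'pics/h1{c}a.png',cv2.resize(f[r:r+110,q:q+80] if c=='side' else f[r+10:r+110,q-10:q+70],None,fx=6,fy=6,interpolation=cv2.INTER_CUBIC))
for c in ['scene','side']:
    im=arm.get_image(c); p=np.array([.6043,.0008,.2254]); print(c,proj(im,p+[0,0,-.132]),proj(im,p+[0,0,.034]))
E
```

```text
[319.2613433 237.1190499] [319.25098368 238.75155369]
scene [339.04684061 273.24234064] [338.90723088 218.54202888]
side [304.88345156 237.80891697] [303.30117997 189.75232003]
```

View pics/h1a.png

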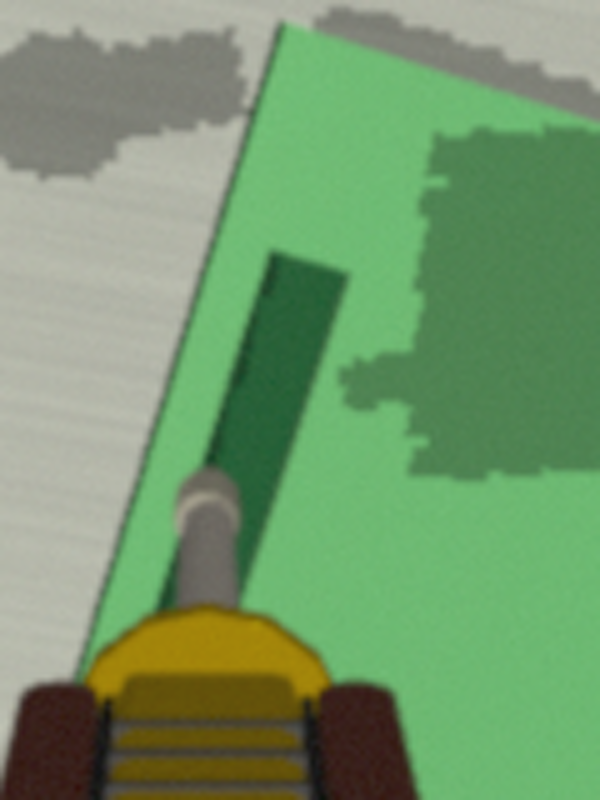

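View pics/h1scenea.png

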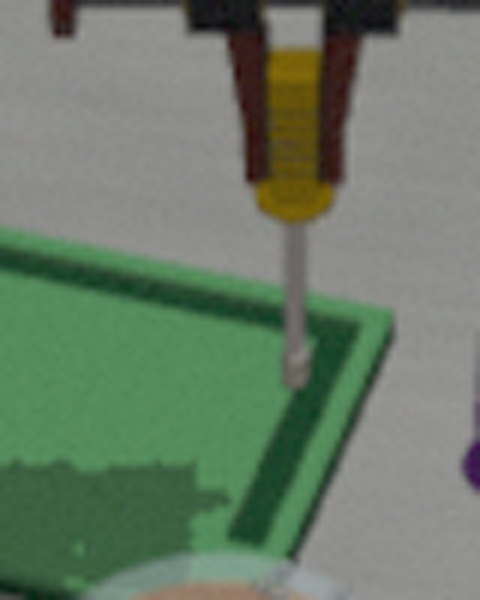

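View pics/h1sidea.png

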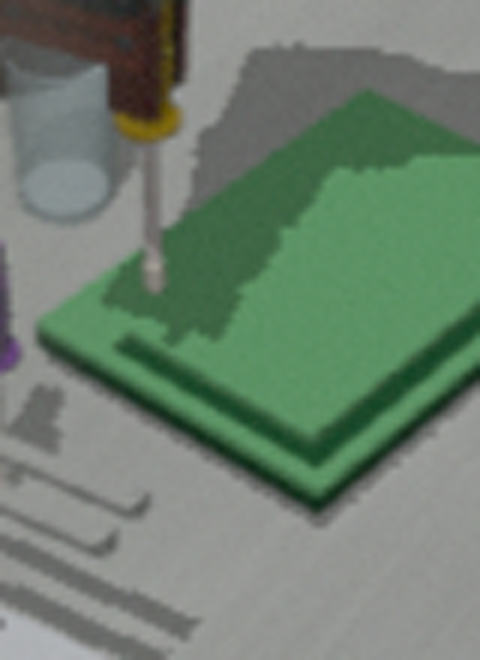

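```bash
python3 - <<'E'
from fit import *
w=Z('h1wrist.npz'); z=np.load('h1wrist.npz'); c=lambda x,y:(280+x/5,140+y/5)
W=np.eye(4); W[:3,:3]=R.from_rotvec(z['r']).as_matrix(); W[:3,3]=z['p']; Ch=np.linalg.inv(W@z['T'])
obs2=[((50,120),(270,252)),((50,104),(348,272)),((90,130),(282,25))]
full=[((90,-130),(586,227)),]
def res2(p): return np.concatenate([proj(Kw,Ch,pt(p,*o))-c(*i) for o,i in obs2]+[proj(Kw,Ch,pt(p,*o))-i for o,i in full])
for h in (.028,.032,.036,.042):
    e=[w.at(c(*p),h)[:2] for p in [(270,252),(348,272)]]; k=[w.at(c(*p),h)[:2] for p in [(210,460),(268,510)]]
    print(h,np.round(e,4).tolist(),'width',np.linalg.norm(e[0]-e[1]).round(4),'mid',((e[0]+e[1])/2).round(4))
print('bud',w.at(c(207,490),.0955),z['p'])
for ss in (None,):
    a=least_squares(res,[.57,-.12,-.12,.03],loss='soft_l1',x_scale=[.1]*4).x
    b=least_squares(res2,[.57,-.12,-.12,.03],x_scale=[.1]*4).x
    j=least_squares(lambda p:np.r_[res(p),res2(p)],[.57,-.12,-.12,.03],loss='soft_l1',x_scale=[.1]*4)
    print(a.round(4),b.round(4),j.x.round(4)); print(res2(j.x).round(1),res2(b).round(1))
    for n,x,v in [('start',43,112),('corner',-72,112),('spout',-72,-118)]: print(n,pt(a,x,v,10).round(4),pt(b,x,v,10).round(4),pt(j.x,x,v,10).round(4))
E
```

```text
0.028 [[0.6357, -0.0089], [0.6347, -0.0242]] width 0.0154 mid [ 0.6352 -0.0165]
0.032 [[0.6362, -0.0086], [0.6352, -0.0238]] width 0.0152 mid [ 0.6357 -0.0162]
0.036 [[0.6367, -0.0084], [0.6357, -0.0234]] width 0.0151 mid [ 0.6362 -0.0159]
0.042 [[0.6375, -0.008], [0.6364, -0.0227]] width 0.0148 mid [ 0.637  -0.0154]
bud [ 0.60517838 -0.00197748  0.0955    ] [ 6.05010290e-01 -2.81288613e-04  2.25297666e-01]
[ 0.5729 -0.1209 -0.1194  0.0205] [ 0.5719 -0.12   -0.1273  0.0299] [ 0.5725 -0.1209 -0.1209  0.0209]
[-0.5 -0.6 -0.   0.3  0.1 -0.2  1.3 -1.4] [-0.6 -0.4 -0.1  0.7  0.3 -0.2  0.5  0.1]
start [ 0.6289 -0.015   0.0245] [ 0.6287 -0.0148  0.0267] [ 0.6287 -0.0151  0.0246]
corner [ 0.5147 -0.0013  0.0245] [ 5.146e-01 -2.000e-04  2.670e-02] [ 0.5145 -0.0013  0.0246]
spout [ 0.4873 -0.2297  0.0197] [ 0.4854 -0.2282  0.0199] [ 0.4868 -0.2295  0.0197]
```

Request:
jog_arm([
  {"linear": [0.005, -0.003, -0.003], "roll": 0, "claw": -1},
  {"linear": [0.006, -0.004, -0.005], "roll": 0, "claw": -1},
  {"linear": [0.006, -0.004, -0.006], "roll": 0, "claw": -1},
  {"linear": [0.005, -0.003, -0.006], "roll": 0, "claw": -1},
  {"linear": [0.002, -0.001, -0.005], "roll": 0, "claw": -1},
  {"linear": [0, 0, -0.003], "roll": 0, "claw": -1},
  {"linear": [0, 0, -0.001], "roll": 0, "claw": -1},
  {"linear": [0, 0, 0], "roll": 0, "claw": -1},
])

```text
time_s: 12.02
tcp_pos: [0.6282, -0.0116, 0.1933]
ee_rot: [1.093, 1.262, -1.036]
ft_force: [-0.2, 0.4, -0.9]
grip_width: 0.0177
```

```bash
python3 - <<'E'
from st import *
s=st(); snap('h2'); st()
f=cv2.imread('pics/h2.png'); cv2.imwrite('pics/h2a.png',cv2.resize(f[140:300,270:390],None,fx=5,fy=5,interpolation=cv2.INTER_CUBIC))
E
```

```text
12.02 [ 0.173  0.446 -0.333  1.735  0.173  0.943 -1.608] tcp [ 0.6282 -0.0116  0.1933] x [ 0.0446  0.0075 -0.999 ] yaw 0.188 f [-0.25  0.36 -0.9 ] dq [-0.001  0.008  0.001  0.004  0.001  0.    -0.001] w 0.0177
12.07 [ 0.173  0.446 -0.333  1.735  0.173  0.944 -1.608] tcp [ 0.6282 -0.0116  0.1934] x [ 0.0447  0.0075 -0.999 ] yaw 0.188 f [-0.08  0.42 -0.73] dq [-0.002 -0.01  -0.003 -0.003 -0.002  0.005  0.001] w 0.0178
```

View pics/h2a.png

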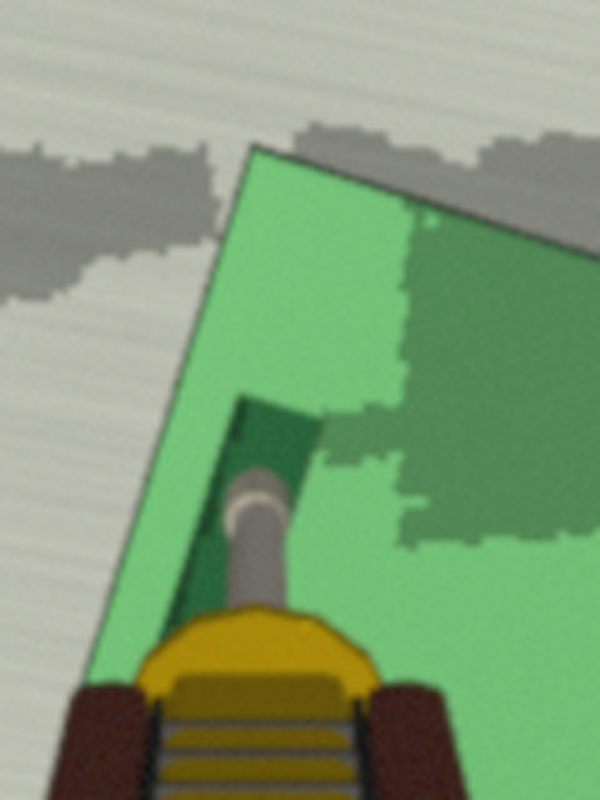

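```bash
python3 - <<'E'
from fit import *
w=Z('h2.npz'); z=np.load('h2.npz'); c=lambda x,y:(270+x/5,140+y/5)
for h in (.030,.034):
    e=[w.at(c(*p),h)[:2] for p in [(240,396),(324,418)]]; m=(e[0]+e[1])/2; d=np.array([-np.cos(-.12),-np.sin(-.12)])
    print(h,np.round(e,4).tolist(),np.linalg.norm(e[0]-e[1]).round(4),'start',(m+d*.007).round(4), 'corner', (m+d*.122).round(4))
print('bud',w.at(c(257,490),.0634),z['p'])
# outer left board edge & groove left wall line dirs
L=[w.at(c(*p),.03)[:2] for p in [(252,147),(90,680)]]; print(L, np.arctan2(*(L[0]-L[1])[::-1]))
E
```

```text
0.03 [[0.6356, -0.0089], [0.6345, -0.0241]] 0.0153 start [ 0.6281 -0.0157] corner [ 0.5139 -0.0019]
0.034 [[0.6365, -0.0087], [0.6354, -0.0238]] 0.0151 start [ 0.629  -0.0154] corner [ 0.5148 -0.0017]
bud [ 0.62823549 -0.01321554  0.0634    ] [ 0.62824191 -0.01162367  0.19325087]
[array([ 0.67829317, -0.00288426]), array([0.57845013, 0.00819738])] -0.11053811122134387
```

Request:
jog_arm([
  {"linear": [0, -0.001, -0.002], "roll": 0, "claw": -1},
  {"linear": [0, -0.001, -0.004], "roll": 0, "claw": -1},
  {"linear": [0, -0.0003, -0.005], "roll": 0, "claw": -1},
  {"linear": [0, 0, -0.005], "roll": 0, "claw": -1},
  {"linear": [0, 0, -0.005], "roll": 0, "claw": -1},
  {"linear": [0, 0, -0.003], "roll": 0, "claw": -1},
  {"linear": [0, 0, -0.001], "roll": 0, "claw": -1},
  {"linear": [0, 0, 0], "roll": 0, "claw": -1},
])

```text
time_s: 12.73
tcp_pos: [0.6278, -0.0137, 0.1663]
ee_rot: [1.093, 1.261, -1.035]
ft_force: [-0.6, -1.2, -0.2]
grip_width: 0.018
```

```bash
python3 - <<'E'
from st import *
s=st(); snap('h3'); st()
for c in ['scene','side']: snap('h3'+c,c)
st()
f=cv2.imread('pics/h3.png'); a=cv2.resize(f[180:280,270:370],None,fx=5,fy=5,interpolation=cv2.INTER_CUBIC)
f=cv2.imread('pics/h3side.png'); b=cv2.resize(f[225:265,270:330],None,fx=5,fy=5,interpolation=cv2.INTER_CUBIC)
f=cv2.imread('pics/h3scene.png'); c=cv2.resize(f[270:320,300:360],None,fx=5,fy=5,interpolation=cv2.INTER_CUBIC)
o=np.zeros((500,800,3),np.uint8); o[:500,:500]=a; o[:200,500:800]=b; o[250:500,500:800]=c; cv2.imwrite('pics/h3a.png',o)
E
```

```text
12.73 [ 0.17   0.475 -0.326  1.76   0.187  0.891 -1.615] tcp [ 0.6278 -0.0137  0.1663] x [ 0.0453  0.0075 -0.9989] yaw 0.189 f [-0.58 -1.15 -0.16] dq [-0.002  0.004  0.     0.005  0.001 -0.    -0.002] w 0.018
12.78 [ 0.17   0.474 -0.326  1.759  0.187  0.891 -1.615] tcp [ 0.6279 -0.0136  0.1664] x [ 0.0454  0.0076 -0.9989] yaw 0.189 f [-0.22  0.56 -0.11] dq [ 0.001 -0.007 -0.002 -0.005 -0.     0.004  0.001] w 0.0175
12.88 [ 0.17   0.474 -0.326  1.759  0.187  0.892 -1.615] tcp [ 0.6282 -0.0137  0.167 ] x [ 0.0463  0.0076 -0.9989] yaw 0.189 f [ 0.06  0.57 -0.76] dq [ 0.002 -0.005 -0.001 -0.003 -0.002  0.001 -0.002] w 0.0183
```

View pics/h3a.png

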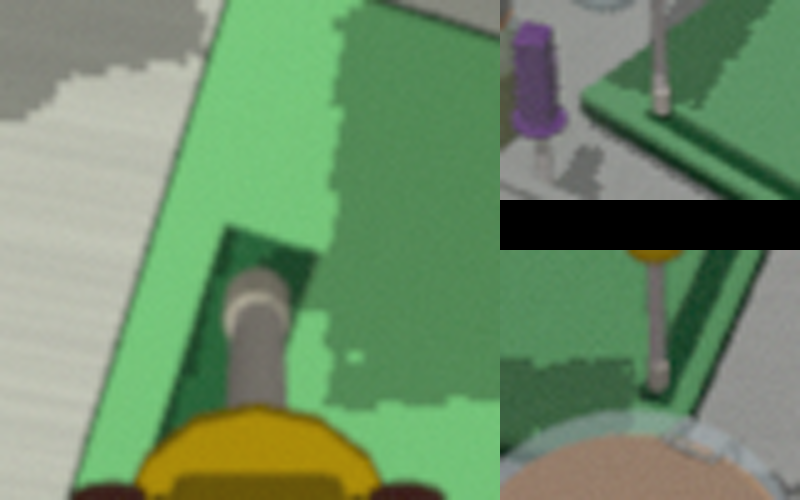

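Request:
jog_arm([
  {"linear": [0, 0, -0.001], "roll": 0, "claw": -1},
  {"linear": [0, 0, -0.001], "roll": 0, "claw": -1},
  {"linear": [0, 0, -0.001], "roll": 0, "claw": -1},
  {"linear": [0, 0, -0.001], "roll": 0, "claw": -1},
  {"linear": [0, 0, -0.001], "roll": 0, "claw": -1},
  {"linear": [0, 0, -0.001], "roll": 0, "claw": -1},
  {"linear": [0, 0, 0], "roll": 0, "claw": -1},
  {"linear": [0, 0, 0], "roll": 0, "claw": -1},
])

```text
time_s: 13.55
tcp_pos: [0.6288, -0.0136, 0.1613]
ee_rot: [1.094, 1.259, -1.033]
ft_force: [-0.1, -0.2, 0.2]
grip_width: 0.0177
```

```bash
python3 st.py
```

```text
13.55 [ 0.169  0.481 -0.325  1.763  0.19   0.879 -1.618] tcp [ 0.6288 -0.0136  0.1613] x [ 0.0481  0.0076 -0.9988] yaw 0.189 f [-0.07 -0.17  0.2 ] dq [-0.001  0.001  0.001  0.002 -0.    -0.001  0.   ] w 0.0177
```

Request:
jog_arm([
  {"linear": [-0.0003, 0, -0.001], "roll": 0, "claw": -1},
  {"linear": [-0.0003, 0, -0.001], "roll": 0, "claw": -1},
  {"linear": [-0.0003, 0, -0.001], "roll": 0, "claw": -1},
  {"linear": [-0.0002, 0, -0.0005], "roll": 0, "claw": -1},
  {"linear": [0, 0, 0], "roll": 0, "claw": -1},
  {"linear": [0, 0, 0], "roll": 0, "claw": -1},
  {"linear": [0, 0, 0], "roll": 0, "claw": -1},
  {"linear": [0, 0, 0], "roll": 0, "claw": -1},
])

```text
time_s: 14.22
tcp_pos: [0.6283, -0.0135, 0.1588]
ee_rot: [1.095, 1.258, -1.032]
ft_force: [0.4, -0.2, 1.7]
grip_width: 0.0174
```

```bash
python3 st.py
```

```text
14.22 [ 0.168  0.482 -0.324  1.768  0.192  0.872 -1.62 ] tcp [ 0.6283 -0.0135  0.1588] x [ 0.05    0.0075 -0.9987] yaw 0.189 f [ 0.39 -0.22  1.69] dq [ 0.001  0.     0.001 -0.    -0.     0.     0.   ] w 0.0174
```

Request:
jog_arm([
  {"linear": [0, 0, -0.0007], "roll": 0, "claw": -1},
  {"linear": [0, 0, -0.0005], "roll": 0, "claw": -1},
  {"linear": [0, 0, 0], "roll": 0, "claw": -1},
  {"linear": [0, 0, 0], "roll": 0, "claw": -1},
  {"linear": [0, 0, 0], "roll": 0, "claw": -1},
  {"linear": [0, 0, 0], "roll": 0, "claw": -1},
  {"linear": [0, 0, 0], "roll": 0, "claw": -1},
  {"linear": [0, 0, 0], "roll": 0, "claw": -1},
])

```text
time_s: 14.88
tcp_pos: [0.6284, -0.0135, 0.1581]
ee_rot: [1.095, 1.257, -1.032]
ft_force: [-0.3, 0.3, 2.8]
grip_width: 0.018
```

```bash
python3 - <<'E'
from st import *
st(); snap('h4'); st(); 
for c in ['scene','side']: snap('h4'+c,c); st()
f=cv2.imread('pics/h4.png'); a=cv2.resize(f[180:280,270:370],None,fx=5,fy=5,interpolation=cv2.INTER_CUBIC)
f=cv2.imread('pics/h4side.png'); b=cv2.resize(f[225:265,270:330],None,fx=5,fy=5,interpolation=cv2.INTER_CUBIC)
f=cv2.imread('pics/h4scene.png'); c=cv2.resize(f[270:320,300:360],None,fx=5,fy=5,interpolation=cv2.INTER_CUBIC)
o=np.zeros((500,800,3),np.uint8); o[:500,:500]=a; o[:200,500:800]=b; o[250:500,500:800]=c; cv2.imwrite('pics/h4a.png',o)
E
```

```text
14.88 [ 0.168  0.483 -0.324  1.768  0.192  0.87  -1.621] tcp [ 0.6284 -0.0135  0.1581] x [ 0.0502  0.0074 -0.9987] yaw 0.189 f [-0.34  0.25  2.84] dq [-0.    -0.001 -0.001  0.002 -0.     0.001 -0.001] w 0.018
14.93 [ 0.168  0.483 -0.324  1.768  0.192  0.87  -1.621] tcp [ 0.6284 -0.0134  0.1581] x [ 0.0502  0.0074 -0.9987] yaw 0.189 f [-1.2  -1.18  2.53] dq [ 0.002  0.     0.001 -0.001 -0.002  0.001  0.001] w 0.0179
14.98 [ 0.168  0.483 -0.324  1.768  0.192  0.87  -1.621] tcp [ 0.6284 -0.0135  0.1581] x [ 0.0502  0.0074 -0.9987] yaw 0.189 f [-1.02 -0.38  2.61] dq [ 0.001 -0.     0.001  0.     0.001 -0.001  0.001] w 0.0178
15.03 [ 0.168  0.483 -0.324  1.768  0.192  0.87  -1.621] tcp [ 0.6284 -0.0134  0.1581] x [ 0.0501  0.0074 -0.9987] yaw 0.189 f [-0.19  0.06  2.49] dq [-0.003 -0.    -0.001  0.001  0.001 -0.002 -0.002] w 0.0181
```

View pics/h4a.png

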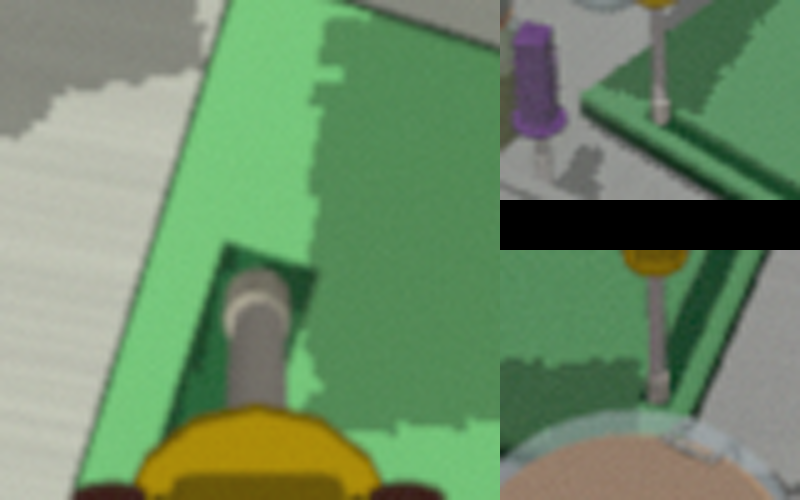

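Request:
jog_arm([
  {"linear": [-0.0025, 0.0003, -0.0001], "roll": 0, "claw": -1},
  {"linear": [-0.0033, 0.0004, -0.0001], "roll": 0, "claw": -1},
  {"linear": [-0.0033, 0.0004, -0.0001], "roll": 0, "claw": -1},
  {"linear": [-0.0033, 0.0004, -0.0001], "roll": 0, "claw": -1},
  {"linear": [-0.0033, 0.0004, -0.0001], "roll": 0, "claw": -1},
  {"linear": [-0.0033, 0.0004, -0.0001], "roll": 0, "claw": -1},
  {"linear": [-0.0033, 0.0004, -0.0001], "roll": 0, "claw": -1},
  {"linear": [-0.0033, 0.0004, -0.0001], "roll": 0, "claw": -1},
])

```text
time_s: 15.7
tcp_pos: [0.6042, -0.0103, 0.1586]
ee_rot: [1.099, 1.25, -1.026]
ft_force: [1.5, -0.3, 2.3]
grip_width: 0.0177
```

```bash
cat > tr.py <<'E'
from st import *
s=st(); p=s['tcp_pos']; S=np.array([.6284,-.0135]); d=np.array([-.9928,.1197]); n=np.array([.1197,.9928])
r=p[:2]-S; print('along %.4f lateral(+y) %.4f | leg2 along %.4f'%(r@d,r@n,-(r-.115*d)@n))
E
python3 tr.py
```

```text
15.7 [ 0.172  0.443 -0.331  1.833  0.188  0.836 -1.63 ] tcp [ 0.6042 -0.0103  0.1586] x [ 0.0591  0.0078 -0.9982] yaw 0.189 f [ 1.52 -0.33  2.33] dq [ 0.007 -0.065 -0.014  0.103 -0.007 -0.045 -0.013] w 0.0177
along 0.0244 lateral(+y) 0.0002 | leg2 along -0.0002
```

```bash
cat > tr.py <<'E'
from st import *
s=st(); p=s['tcp_pos']; X=R.from_rotvec(s['ee_rot']).as_matrix()[:,0]
b=p[:2]+np.array([.132*(X[0]-.0446),-.0016+.132*(X[1]-.0075)])
S=np.array([.6284+.0007,-.0135-.0016]); d=np.array([-.9928,.1197]); n=np.array([.1197,.9928])
r=b-S; print('bud',b.round(4),'tipz %.4f'%(p[2]-.1322*-X[2]),'along %.4f lateral(+y) %.4f | leg2 along %.4f lateral(+x) %.4f'%(r@d,r@n,-(r-.115*d)@n,-(r-.115*d)@d))
E
python3 tr.py
```

```text
15.7 [ 0.172  0.443 -0.331  1.833  0.188  0.836 -1.63 ] tcp [ 0.6042 -0.0103  0.1586] x [ 0.0591  0.0078 -0.9982] yaw 0.189 f [ 1.52 -0.33  2.33] dq [ 0.007 -0.065 -0.014  0.103 -0.007 -0.045 -0.013] w 0.0177
bud [ 0.6061 -0.0119] tipz 0.0267 along 0.0232 lateral(+y) 0.0004 | leg2 along -0.0004 lateral(+x) 0.0918
```

Request:
jog_arm([
  {"linear": [-0.0035, 0.0004, -0.0001], "roll": 0, "claw": -1},
  {"linear": [-0.0035, 0.0004, -0.0001], "roll": 0, "claw": -1},
  {"linear": [-0.0035, 0.0004, -0.0002], "roll": 0, "claw": -1},
  {"linear": [-0.0035, 0.0004, -0.0001], "roll": 0, "claw": -1},
  {"linear": [-0.0035, 0.0004, -0.0002], "roll": 0, "claw": -1},
  {"linear": [-0.0035, 0.0004, -0.0001], "roll": 0, "claw": -1},
  {"linear": [-0.0035, 0.0004, -0.0002], "roll": 0, "claw": -1},
  {"linear": [-0.0035, 0.0004, -0.0001], "roll": 0, "claw": -1},
])

```text
time_s: 16.37
tcp_pos: [0.5743, -0.0067, 0.1583]
ee_rot: [1.1, 1.248, -1.024]
ft_force: [2.5, -1.4, 2.5]
grip_width: 0.0178
```

```bash
python3 tr.py
```

```text
16.37 [ 0.177  0.398 -0.34   1.906  0.181  0.804 -1.639] tcp [ 0.5743 -0.0067  0.1583] x [ 0.0623  0.0079 -0.998 ] yaw 0.189 f [ 2.45 -1.44  2.5 ] dq [ 0.006 -0.066 -0.014  0.106 -0.012 -0.047 -0.014] w 0.0178
bud [ 0.5767 -0.0083] tipz 0.0264 along 0.0529 lateral(+y) 0.0005 | leg2 along -0.0005 lateral(+x) 0.0621
```

Request:
jog_arm([
  {"linear": [-0.0031, 0.0003, -0.0001], "roll": 0, "claw": -1},
  {"linear": [-0.0031, 0.0003, -0.0001], "roll": 0, "claw": -1},
  {"linear": [-0.0031, 0.0003, -0.0002], "roll": 0, "claw": -1},
  {"linear": [-0.0031, 0.0003, -0.0001], "roll": 0, "claw": -1},
  {"linear": [-0.0031, 0.0003, -0.0002], "roll": 0, "claw": -1},
  {"linear": [-0.0031, 0.0003, -0.0001], "roll": 0, "claw": -1},
  {"linear": [-0.0031, 0.0003, -0.0002], "roll": 0, "claw": -1},
  {"linear": [-0.0031, 0.0003, -0.0001], "roll": 0, "claw": -1},
])

```text
time_s: 17.03
tcp_pos: [0.5482, -0.004, 0.158]
ee_rot: [1.102, 1.245, -1.022]
ft_force: [2.5, -0.1, 3.4]
grip_width: 0.018
```

```bash
python3 tr.py
```

```text
17.03 [ 0.181  0.359 -0.349  1.967  0.174  0.777 -1.646] tcp [ 0.5482 -0.004   0.158 ] x [ 0.0655  0.0081 -0.9978] yaw 0.189 f [ 2.53 -0.07  3.42] dq [ 0.008 -0.06  -0.013  0.089 -0.013 -0.038 -0.008] w 0.018
bud [ 0.5509 -0.0055] tipz 0.0261 along 0.0788 lateral(+y) 0.0001 | leg2 along -0.0001 lateral(+x) 0.0362
```

Request:
jog_arm([
  {"linear": [-0.0031, 0.0004, 0], "roll": 0, "claw": -1},
  {"linear": [-0.0031, 0.0004, 0], "roll": 0, "claw": -1},
  {"linear": [-0.0031, 0.0004, -0.0001], "roll": 0, "claw": -1},
  {"linear": [-0.0031, 0.0004, 0], "roll": 0, "claw": -1},
  {"linear": [-0.0031, 0.0004, -0.0001], "roll": 0, "claw": -1},
  {"linear": [-0.0031, 0.0004, 0], "roll": 0, "claw": -1},
  {"linear": [-0.0031, 0.0004, -0.0001], "roll": 0, "claw": -1},
  {"linear": [-0.0031, 0.0004, 0], "roll": 0, "claw": -1},
])

```text
time_s: 17.7
tcp_pos: [0.5211, -0.0005, 0.158]
ee_rot: [1.102, 1.244, -1.021]
ft_force: [2.9, -0.2, 3.9]
grip_width: 0.0178
```

```bash
python3 tr.py
```

```text
17.7 [ 0.184  0.318 -0.358  2.028  0.164  0.754 -1.653] tcp [ 5.211e-01 -5.000e-04  1.580e-01] x [ 0.0666  0.008  -0.9977] yaw 0.189 f [ 2.92 -0.18  3.9 ] dq [ 0.003 -0.063 -0.014  0.088 -0.016 -0.031 -0.012] w 0.0178
bud [ 0.524  -0.0021] tipz 0.0261 along 0.1059 lateral(+y) 0.0004 | leg2 along -0.0004 lateral(+x) 0.0091
```

Request:
jog_arm([
  {"linear": [-0.0031, 0.0003, 0.0001], "roll": 0, "claw": -1},
  {"linear": [-0.0026, 0.0001, 0.0001], "roll": 0, "claw": -1},
  {"linear": [-0.0014, -0.0006, 0], "roll": 0, "claw": -1},
  {"linear": [-0.0004, -0.0018, 0], "roll": 0, "claw": -1},
  {"linear": [-0.0004, -0.0029, -0.0001], "roll": 0, "claw": -1},
  {"linear": [-0.0004, -0.0031, -0.0001], "roll": 0, "claw": -1},
  {"linear": [-0.0004, -0.0031, -0.0001], "roll": 0, "claw": -1},
  {"linear": [-0.0004, -0.0031, -0.0001], "roll": 0, "claw": -1},
])

```text
time_s: 18.37
tcp_pos: [0.5088, -0.0114, 0.1572]
ee_rot: [1.102, 1.252, -1.019]
ft_force: [2.4, 4.1, 4.0]
grip_width: 0.0176
```

```bash
python3 tr.py
```

```text
18.37 [ 0.212  0.303 -0.361  2.052  0.149  0.746 -1.616] tcp [ 0.5088 -0.0114  0.1572] x [ 0.063   0.0129 -0.9979] yaw 0.191 f [2.44 4.14 4.01] dq [ 0.07  -0.004  0.004  0.01  -0.023 -0.008  0.093] w 0.0176
bud [ 0.5112 -0.0123] tipz 0.0253 along 0.1174 lateral(+y) -0.0113 | leg2 along 0.0113 lateral(+x) -0.0024
```

Request:
jog_arm([
  {"linear": [0.0001, -0.0031, -0.0001], "roll": 0, "claw": -1},
  {"linear": [0.0001, -0.0031, -0.0001], "roll": 0, "claw": -1},
  {"linear": [0, -0.0031, -0.0001], "roll": 0, "claw": -1},
  {"linear": [0, -0.0031, -0.0001], "roll": 0, "claw": -1},
  {"linear": [-0.0002, -0.0031, -0.0001], "roll": 0, "claw": -1},
  {"linear": [-0.0002, -0.0031, -0.0001], "roll": 0, "claw": -1},
  {"linear": [-0.0003, -0.0031, -0.0001], "roll": 0, "claw": -1},
  {"linear": [-0.0003, -0.0031, -0.0001], "roll": 0, "claw": -1},
])

```text
time_s: 19.03
tcp_pos: [0.5069, -0.0377, 0.156]
ee_rot: [1.102, 1.255, -1.019]
ft_force: [0.2, 3.9, 4.0]
grip_width: 0.0177
```

```bash
python3 - <<'E'
import tr
from st import *
snap('l2')
f=cv2.imread('pics/l2.png'); cv2.imwrite('pics/l2a.png',cv2.resize(f[160:300,240:400],None,fx=4,fy=4,interpolation=cv2.INTER_CUBIC))
E
```

```text
19.03 [ 0.26   0.304 -0.352  2.052  0.138  0.746 -1.553] tcp [ 0.5069 -0.0377  0.156 ] x [ 0.0602  0.0147 -0.9981] yaw 0.191 f [0.17 3.89 3.95] dq [ 0.072  0.001  0.014  0.005 -0.017 -0.005  0.093] w 0.0177
bud [ 0.5089 -0.0384] tipz 0.0241 along 0.1165 lateral(+y) -0.0375 | leg2 along 0.0375 lateral(+x) -0.0015
```

View pics/l2a.png

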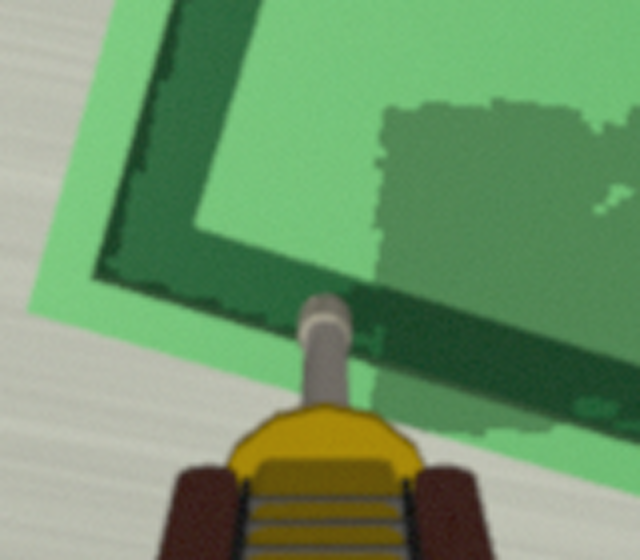

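Request:
jog_arm([
  {"linear": [0.0004, -0.003, 0], "roll": 0, "claw": -1},
  {"linear": [0.0003, -0.003, -0.0001], "roll": 0, "claw": -1},
  {"linear": [0.0002, -0.003, -0.0001], "roll": 0, "claw": -1},
  {"linear": [0.0001, -0.003, 0], "roll": 0, "claw": -1},
  {"linear": [-0.0001, -0.003, -0.0001], "roll": 0, "claw": -1},
  {"linear": [-0.0002, -0.003, -0.0001], "roll": 0, "claw": -1},
  {"linear": [-0.0003, -0.003, 0], "roll": 0, "claw": -1},
  {"linear": [-0.0003, -0.003, -0.0001], "roll": 0, "claw": -1},
])

```text
time_s: 19.75
tcp_pos: [0.5062, -0.0645, 0.1552]
ee_rot: [1.102, 1.256, -1.021]
ft_force: [0.2, 3.7, 4.9]
grip_width: 0.0176
```

```bash
python3 tr.py
```

```text
19.75 [ 0.305  0.309 -0.342  2.047  0.131  0.747 -1.493] tcp [ 0.5062 -0.0645  0.1552] x [ 0.0585  0.0144 -0.9982] yaw 0.191 f [0.24 3.73 4.86] dq [ 0.069  0.004  0.014 -0.005 -0.01  -0.004  0.091] w 0.0176
bud [ 0.5081 -0.0652] tipz 0.0232 along 0.1142 lateral(+y) -0.0642 | leg2 along 0.0642 lateral(+x) 0.0008
```

Request:
jog_arm([
  {"linear": [-0.0003, -0.003, 0.0002], "roll": 0, "claw": -1},
  {"linear": [-0.0003, -0.003, 0.0001], "roll": 0, "claw": -1},
  {"linear": [-0.0003, -0.003, 0.0001], "roll": 0, "claw": -1},
  {"linear": [-0.0003, -0.003, 0], "roll": 0, "claw": -1},
  {"linear": [-0.0003, -0.003, 0], "roll": 0, "claw": -1},
  {"linear": [-0.0003, -0.003, 0], "roll": 0, "claw": -1},
  {"linear": [-0.0003, -0.003, 0], "roll": 0, "claw": -1},
  {"linear": [-0.0003, -0.003, -0.0001], "roll": 0, "claw": -1},
])

```text
time_s: 20.42
tcp_pos: [0.5025, -0.0927, 0.1548]
ee_rot: [1.1, 1.256, -1.024]
ft_force: [0.9, 2.6, 2.9]
grip_width: 0.0177
```

```bash
python3 tr.py
```

```text
20.42 [ 0.352  0.311 -0.332  2.045  0.124  0.75  -1.431] tcp [ 0.5025 -0.0927  0.1548] x [ 0.0564  0.0129 -0.9983] yaw 0.19 f [0.87 2.58 2.87] dq [ 0.07   0.008  0.016 -0.006 -0.009 -0.     0.089] w 0.0177
bud [ 0.504  -0.0936] tipz 0.0228 along 0.1148 lateral(+y) -0.0929 | leg2 along 0.0929 lateral(+x) 0.0002
```

Request:
jog_arm([
  {"linear": [-0.0003, -0.0028, 0], "roll": 0, "claw": -1},
  {"linear": [-0.0003, -0.0028, -0.0001], "roll": 0, "claw": -1},
  {"linear": [-0.0003, -0.0028, 0], "roll": 0, "claw": -1},
  {"linear": [-0.0003, -0.0028, -0.0001], "roll": 0, "claw": -1},
  {"linear": [-0.0003, -0.0028, 0], "roll": 0, "claw": -1},
  {"linear": [-0.0003, -0.0028, -0.0001], "roll": 0, "claw": -1},
  {"linear": [-0.0003, -0.0028, 0], "roll": 0, "claw": -1},
  {"linear": [-0.0003, -0.0028, -0.0001], "roll": 0, "claw": -1},
])

```text
time_s: 21.08
tcp_pos: [0.4992, -0.1178, 0.154]
ee_rot: [1.1, 1.257, -1.025]
ft_force: [1.1, 1.9, 3.0]
grip_width: 0.0178
```

```bash
python3 tr.py
```

```text
21.08 [ 0.395  0.315 -0.322  2.04   0.118  0.751 -1.375] tcp [ 0.4992 -0.1178  0.154 ] x [ 0.0551  0.0127 -0.9984] yaw 0.19 f [1.12 1.93 2.97] dq [ 0.064  0.008  0.014 -0.009 -0.009  0.002  0.082] w 0.0178
bud [ 0.5006 -0.1187] tipz 0.0220 along 0.1152 lateral(+y) -0.1182 | leg2 along 0.1182 lateral(+x) -0.0002
```

```bash
python3 - <<'E'
from st import *
snap('l3'); st()
f=cv2.imread('pics/l3.png'); cv2.imwrite('pics/l3a.png',cv2.resize(f[160:300,240:400],None,fx=4,fy=4,interpolation=cv2.INTER_CUBIC))
E
```

```text
21.13 [ 0.395  0.315 -0.321  2.04   0.119  0.752 -1.375] tcp [ 0.4991 -0.1187  0.154 ] x [ 0.055   0.012  -0.9984] yaw 0.189 f [-0.13 -1.18  2.87] dq [-0.002 -0.001  0.009  0.001  0.02  -0.001 -0.018] w 0.0181
```

View pics/l3a.png

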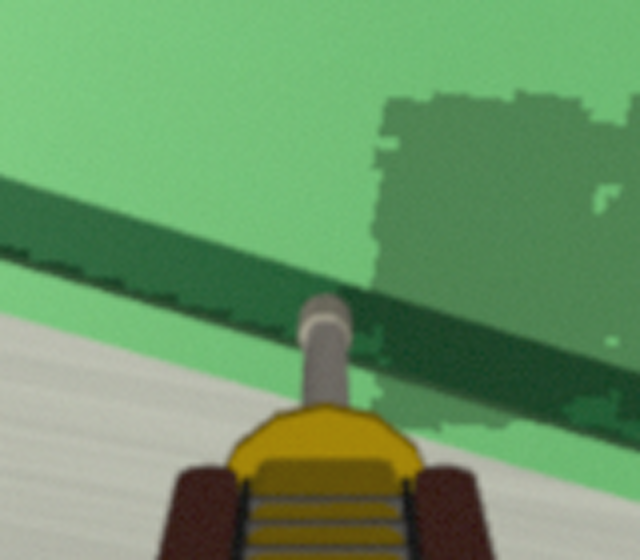

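Request:
jog_arm([
  {"linear": [-0.0002, -0.0028, 0], "roll": 0, "claw": -1},
  {"linear": [-0.0003, -0.0029, -0.0001], "roll": 0, "claw": -1},
  {"linear": [-0.0003, -0.0029, 0], "roll": 0, "claw": -1},
  {"linear": [-0.0003, -0.0029, -0.0001], "roll": 0, "claw": -1},
  {"linear": [-0.0002, -0.0029, 0], "roll": 0, "claw": -1},
  {"linear": [-0.0003, -0.0029, -0.0001], "roll": 0, "claw": -1},
  {"linear": [-0.0003, -0.0029, 0], "roll": 0, "claw": -1},
  {"linear": [-0.0003, -0.0029, -0.0001], "roll": 0, "claw": -1},
])

```text
time_s: 21.8
tcp_pos: [0.4961, -0.1438, 0.1533]
ee_rot: [1.099, 1.258, -1.026]
ft_force: [-0.2, 2.0, 2.4]
grip_width: 0.0178
```

```bash
python3 tr.py
```

```text
21.8 [ 0.438  0.322 -0.312  2.031  0.113  0.755 -1.318] tcp [ 0.4961 -0.1438  0.1533] x [ 0.0539  0.0124 -0.9985] yaw 0.19 f [-0.18  2.01  2.37] dq [ 0.062  0.013  0.015 -0.016 -0.007  0.002  0.084] w 0.0178
bud [ 0.4974 -0.1447] tipz 0.0213 along 0.1153 lateral(+y) -0.1444 | leg2 along 0.1444 lateral(+x) -0.0003
```

Force 2.4 N and dropping slightly: a touch more down.

Request:
jog_arm([
  {"linear": [-0.0002, -0.0029, -0.0001], "roll": 0, "claw": -1},
  {"linear": [-0.0003, -0.0029, -0.0001], "roll": 0, "claw": -1},
  {"linear": [-0.0002, -0.0029, -0.0001], "roll": 0, "claw": -1},
  {"linear": [-0.0003, -0.0029, -0.0001], "roll": 0, "claw": -1},
  {"linear": [-0.0002, -0.0029, -0.0001], "roll": 0, "claw": -1},
  {"linear": [-0.0003, -0.0029, -0.0001], "roll": 0, "claw": -1},
  {"linear": [-0.0003, -0.0029, 0], "roll": 0, "claw": -1},
  {"linear": [-0.0003, -0.0029, -0.0001], "roll": 0, "claw": -1},
])

```text
time_s: 22.47
tcp_pos: [0.4936, -0.1693, 0.1524]
ee_rot: [1.099, 1.259, -1.026]
ft_force: [-0.4, 3.3, 3.3]
grip_width: 0.0181
```

```bash
python3 tr.py
```

```text
22.47 [ 0.48   0.331 -0.302  2.019  0.108  0.758 -1.263] tcp [ 0.4936 -0.1693  0.1524] x [ 0.0533  0.0127 -0.9985] yaw 0.19 f [-0.38  3.3   3.28] dq [ 0.062  0.016  0.014 -0.017 -0.006  0.005  0.081] w 0.0181
bud [ 0.4947 -0.1703] tipz 0.0204 along 0.1149 lateral(+y) -0.1701 | leg2 along 0.1701 lateral(+x) 0.0001
```

Request:
jog_arm([
  {"linear": [-0.0003, -0.0029, 0], "roll": 0, "claw": -1},
  {"linear": [-0.0003, -0.0029, -0.0001], "roll": 0, "claw": -1},
  {"linear": [-0.0003, -0.0029, 0], "roll": 0, "claw": -1},
  {"linear": [-0.0003, -0.0029, -0.0001], "roll": 0, "claw": -1},
  {"linear": [-0.0003, -0.0029, -0.0001], "roll": 0, "claw": -1},
  {"linear": [-0.0003, -0.0029, -0.0001], "roll": 0, "claw": -1},
  {"linear": [-0.0003, -0.0029, 0], "roll": 0, "claw": -1},
  {"linear": [-0.0003, -0.0029, -0.0001], "roll": 0, "claw": -1},
])

```text
time_s: 23.13
tcp_pos: [0.4905, -0.1953, 0.1516]
ee_rot: [1.099, 1.259, -1.027]
ft_force: [0.0, 2.0, 3.7]
grip_width: 0.018
```

```bash
python3 tr.py
```

```text
23.13 [ 0.521  0.341 -0.293  2.005  0.104  0.763 -1.208] tcp [ 0.4905 -0.1953  0.1516] x [ 0.0525  0.0125 -0.9985] yaw 0.19 f [0.02 1.97 3.66] dq [ 0.06   0.016  0.013 -0.024 -0.005  0.006  0.08 ] w 0.018
bud [ 0.4915 -0.1963] tipz 0.0196 along 0.1149 lateral(+y) -0.1963 | leg2 along 0.1963 lateral(+x) 0.0001
```

Request:
jog_arm([
  {"linear": [-0.0003, -0.0029, 0], "roll": 0, "claw": -1},
  {"linear": [-0.0003, -0.0029, 0], "roll": 0, "claw": -1},
  {"linear": [-0.0003, -0.0029, 0], "roll": 0, "claw": -1},
  {"linear": [-0.0003, -0.0029, -0.0001], "roll": 0, "claw": -1},
  {"linear": [-0.0003, -0.0029, 0], "roll": 0, "claw": -1},
  {"linear": [-0.0003, -0.0029, -0.0001], "roll": 0, "claw": -1},
  {"linear": [-0.0003, -0.0029, 0], "roll": 0, "claw": -1},
  {"linear": [-0.0003, -0.0029, -0.0001], "roll": 0, "claw": -1},
])

```text
time_s: 23.8
tcp_pos: [0.4872, -0.2215, 0.1509]
ee_rot: [1.098, 1.26, -1.028]
ft_force: [0.2, 2.2, 2.1]
grip_width: 0.0181
```

```bash
python3 tr.py
```

```text
23.8 [ 0.561  0.353 -0.283  1.988  0.101  0.77  -1.155] tcp [ 0.4872 -0.2215  0.1509] x [ 0.0513  0.0122 -0.9986] yaw 0.189 f [0.18 2.17 2.07] dq [ 0.058  0.02   0.013 -0.026 -0.005  0.006  0.078] w 0.0181
bud [ 0.4881 -0.2224] tipz 0.0189 along 0.1152 lateral(+y) -0.2227 | leg2 along 0.2227 lateral(+x) -0.0002
```

Request:
jog_arm([
  {"linear": [-0.0003, -0.0029, -0.0001], "roll": 0, "claw": -1},
  {"linear": [-0.0003, -0.0028, -0.0001], "roll": 0, "claw": -1},
  {"linear": [-0.0002, -0.0016, -0.0001], "roll": 0, "claw": -1},
  {"linear": [0, -0.0004, 0], "roll": 0, "claw": -1},
  {"linear": [0, 0, 0], "roll": 0, "claw": -1},
  {"linear": [0, 0, 0], "roll": 0, "claw": -1},
  {"linear": [0, 0, 0], "roll": 0, "claw": -1},
  {"linear": [0, 0, 0], "roll": 0, "claw": -1},
])

```text
time_s: 24.47
tcp_pos: [0.486, -0.2311, 0.1506]
ee_rot: [1.098, 1.259, -1.029]
ft_force: [-0.0, 1.1, 1.8]
grip_width: 0.0178
```

```bash
python3 - <<'E'
import tr
from st import *
snap('l4'); st()
f=cv2.imread('pics/l4.png'); cv2.imwrite('pics/l4a.png',cv2.resize(f[160:300,240:400],None,fx=4,fy=4,interpolation=cv2.INTER_CUBIC))
E
```

```text
24.47 [ 0.575  0.358 -0.279  1.982  0.1    0.772 -1.138] tcp [ 0.486  -0.2311  0.1506] x [ 0.0511  0.0116 -0.9986] yaw 0.189 f [-0.01  1.06  1.77] dq [-0.001  0.001  0.001  0.001  0.002 -0.002 -0.   ] w 0.0178
bud [ 0.4869 -0.2321] tipz 0.0185 along 0.1152 lateral(+y) -0.2325 | leg2 along 0.2325 lateral(+x) -0.0002
24.52 [ 0.575  0.358 -0.279  1.982  0.1    0.772 -1.138] tcp [ 0.486  -0.2311  0.1506] x [ 0.0512  0.0116 -0.9986] yaw 0.188 f [-0.8   1.76  2.06] dq [-0.001  0.002  0.001  0.001  0.001 -0.003  0.001] w 0.0177
```

View pics/l4a.png

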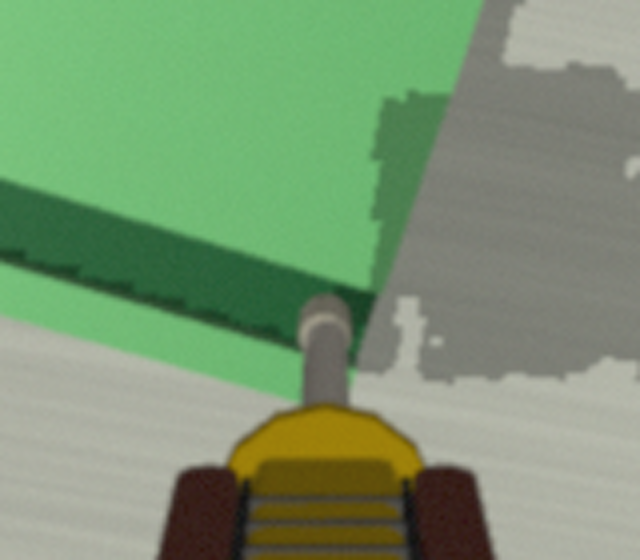

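Request:
jog_arm([
  {"linear": [0, 0, 0.004], "roll": 0, "claw": -1},
  {"linear": [0, 0, 0.008], "roll": 0, "claw": -1},
  {"linear": [0, 0, 0.014], "roll": 0, "claw": -1},
  {"linear": [0, 0, 0.018], "roll": 0, "claw": -1},
  {"linear": [0, 0, 0.018], "roll": 0, "claw": -1},
  {"linear": [0, 0.005, 0.016], "roll": 0, "claw": -1},
  {"linear": [-0.002, 0.012, 0.012], "roll": 0, "claw": -1},
  {"linear": [-0.003, 0.02, 0.006], "roll": 0, "claw": -1},
])

```text
time_s: 25.18
tcp_pos: [0.476, -0.199, 0.2504]
ee_rot: [1.099, 1.261, -1.041]
ft_force: [0.7, 0.9, -0.8]
grip_width: 0.0178
```

```bash
python3 st.py
```

```text
25.18 [ 0.559  0.204 -0.309  1.927  0.051  0.981 -1.16 ] tcp [ 0.476  -0.199   0.2504] x [ 0.043   0.0092 -0.999 ] yaw 0.181 f [ 0.73  0.88 -0.77] dq [-0.251 -0.305 -0.164  0.193 -0.05   0.097 -0.41 ] w 0.0178
```

Request:
jog_arm([
  {"linear": [-0.002, 0.026, 0.003], "roll": 0.005, "claw": -1},
  {"linear": [-0.002, 0.028, 0.002], "roll": 0.005, "claw": -1},
  {"linear": [-0.002, 0.028, 0], "roll": 0.005, "claw": -1},
  {"linear": [-0.002, 0.028, 0], "roll": 0.005, "claw": -1},
  {"linear": [-0.002, 0.028, 0], "roll": 0.005, "claw": -1},
  {"linear": [-0.002, 0.028, 0], "roll": 0.005, "claw": -1},
  {"linear": [-0.002, 0.028, 0], "roll": 0.005, "claw": -1},
  {"linear": [-0.002, 0.028, 0], "roll": 0.005, "claw": -1},
])

```text
time_s: 25.85
tcp_pos: [0.4573, 0.0255, 0.2627]
ee_rot: [1.073, 1.264, -1.018]
ft_force: [0.5, -0.9, 0.2]
grip_width: 0.0178
```

```bash
python3 st.py
```

```text
25.85 [ 0.277  0.097 -0.499  2.028  0.066  0.98  -1.614] tcp [0.4573 0.0255 0.2627] x [ 0.0496  0.0021 -0.9988] yaw 0.212 f [ 0.49 -0.87  0.2 ] dq [-0.474 -0.017 -0.33   0.013  0.081  0.017 -0.779] w 0.0178
```

Request:
jog_arm([
  {"linear": [-0.004, 0.028, 0], "roll": 0.005, "claw": -1},
  {"linear": [-0.004, 0.028, 0], "roll": 0.005, "claw": -1},
  {"linear": [-0.004, 0.028, 0], "roll": 0.005, "claw": -1},
  {"linear": [-0.004, 0.028, 0], "roll": 0.005, "claw": -1},
  {"linear": [-0.004, 0.028, 0], "roll": 0.005, "claw": -1},
  {"linear": [-0.004, 0.026, 0], "roll": 0.005, "claw": -1},
  {"linear": [-0.003, 0.02, 0], "roll": 0.005, "claw": -1},
  {"linear": [-0.001, 0.01, 0], "roll": 0, "claw": -1},
])

```text
time_s: 26.52
tcp_pos: [0.4253, 0.2315, 0.2677]
ee_rot: [1.044, 1.272, -0.987]
ft_force: [-0.6, 0.1, -0.8]
grip_width: 0.0178
```

```bash
python3 st.py
```

```text
26.52 [-0.032  0.163 -0.677  1.961  0.162  1.016 -2.103] tcp [0.4253 0.2315 0.2677] x [ 5.570e-02 -1.000e-04 -9.984e-01] yaw 0.251 f [-0.56  0.08 -0.8 ] dq [-0.217  0.093 -0.058 -0.1    0.104  0.057 -0.311] w 0.0178
```

Request:
jog_arm([
  {"linear": [0, 0.018, -0.002], "roll": 0.005, "claw": -1},
  {"linear": [0, 0.02, -0.003], "roll": 0.005, "claw": -1},
  {"linear": [0, 0.02, -0.003], "roll": 0.005, "claw": -1},
  {"linear": [0, 0.02, -0.003], "roll": 0.005, "claw": -1},
  {"linear": [0, 0.016, -0.002], "roll": 0, "claw": -1},
  {"linear": [0, 0.01, -0.002], "roll": 0, "claw": -1},
  {"linear": [0, 0.004, 0], "roll": 0, "claw": -1},
  {"linear": [0, 0, 0], "roll": 0, "claw": -1},
])

```text
time_s: 27.18
tcp_pos: [0.4248, 0.3441, 0.2553]
ee_rot: [1.026, 1.275, -0.97]
ft_force: [-1.0, -0.8, -0.9]
grip_width: 0.0179
```

```bash
python3 - <<'E'
from st import *
st()
for c in ['wrist','scene','side']: snap('b1'+c,c)
st()
E
```

```text
27.18 [-0.237  0.305 -0.705  1.841  0.284  1.048 -2.353] tcp [0.4248 0.3441 0.2553] x [ 0.06   -0.003  -0.9982] yaw 0.274 f [-1.02 -0.81 -0.88] dq [ 0.001 -0.     0.007  0.005  0.002  0.009  0.007] w 0.0179
27.33 [-0.235  0.304 -0.704  1.842  0.284  1.048 -2.352] tcp [0.4253 0.3425 0.2553] x [ 0.0604 -0.0039 -0.9982] yaw 0.272 f [ 1.26 -0.59 -0.71] dq [ 0.006 -0.004  0.002  0.002  0.    -0.002 -0.003] w 0.0181
```

View pics/b1wrist.png

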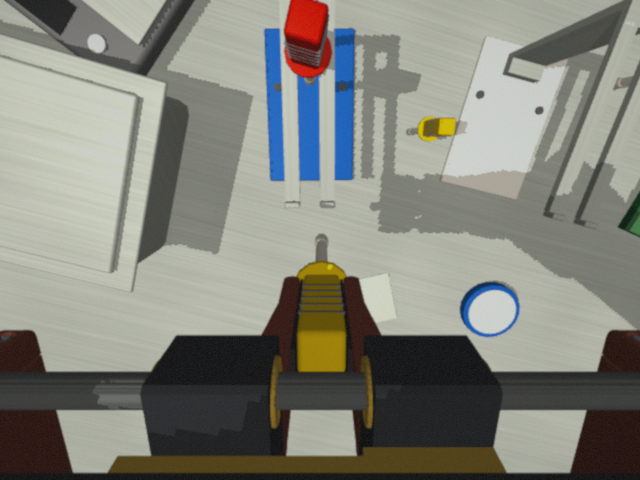

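```bash
python3 - <<'E'
from snap import *
f=cv2.imread('pics/b1wrist.png'); cv2.imwrite('pics/b1a.png',cv2.resize(f[20:260,255:365],None,fx=3.2,fy=2.5,interpolation=cv2.INTER_CUBIC))
E
```

```text
(no output)
```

View pics/b1a.png

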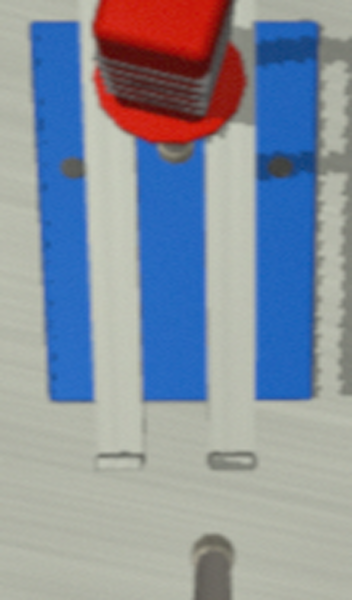

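```bash
python3 - <<'E'
from snap import *
w=Z('b1wrist.npz'); c=lambda x,y:(255+x/3.2,20+y/2.5)
for y,a,b in [(400,143,207),(150,133,204)]:
    l,r=w.at(c(a,y),.155)[:2],w.at(c(b,y),.155)[:2]; print(l.round(4),r.round(4),np.linalg.norm(l-r).round(4),'mid',((l+r)/2).round(4))
m1=sum(w.at(c(x,400),.155)[:2] for x in(143,207))/2; m2=sum(w.at(c(x,150),.155)[:2] for x in(133,204))/2
d=m2-m1; print('yaw',np.arctan2(d[1],d[0])); 
print('tips',[w.at(c(x,460),.161)[:2].round(4) for x in (120,232)])
print('foot',[w.at(c(*p),.006)[:2].round(4) for p in [(50,402),(317,398),(318,22),(32,22)]])
print('red collar',w.at(c(170,75),.159)[:2].round(4))
print('bud',w.at(c(213,548),.2553-.127)[:2],w.st['tcp_pos'])
print('collar now',w.at((321,270),.2553-.03))
E
```

```text
[0.4694 0.3686] [0.4731 0.3555] 0.0136 mid [0.4713 0.3621]
[0.5302 0.3868] [0.5341 0.3732] 0.0142 mid [0.5322 0.38  ]
yaw 0.286218946720087
tips [array([0.4532, 0.3691]), array([0.4595, 0.3463])]
foot [array([0.4453, 0.4005]), array([0.4713, 0.3135]), array([0.6129, 0.3563]), array([0.5885, 0.4412])]
red collar [0.5483 0.384 ]
bud [0.42673718 0.34056843] [0.4248345  0.34411091 0.25534166]
collar now [0.43440219 0.3452059  0.2253    ]
```

Request:
jog_arm([
  {"linear": [0.002, 0.002, -0.004], "roll": 0, "claw": -1},
  {"linear": [0.002, 0.003, -0.007], "roll": 0, "claw": -1},
  {"linear": [0.002, 0.002, -0.009], "roll": 0.003, "claw": -1},
  {"linear": [0.001, 0.001, -0.009], "roll": 0.003, "claw": -1},
  {"linear": [0, 0, -0.008], "roll": 0.003, "claw": -1},
  {"linear": [0, 0, -0.006], "roll": 0, "claw": -1},
  {"linear": [0, 0, -0.002], "roll": 0, "claw": -1},
  {"linear": [0, 0, 0], "roll": 0, "claw": -1},
])

```text
time_s: 28.0
tcp_pos: [0.434, 0.3467, 0.2043]
ee_rot: [1.021, 1.274, -0.971]
ft_force: [-0.9, -0.5, -0.4]
grip_width: 0.0178
```

```bash
cat > bl.py <<'E'
from st import *
s=st(); p=s['tcp_pos']; Rm=R.from_rotvec(s['ee_rot']).as_matrix()
def rot(yaw,x):
    x=np.array(x)/np.linalg.norm(x); y=np.array([np.cos(yaw),np.sin(yaw),0]); y-=x*(y@x); y/=np.linalg.norm(y); return np.c_[x,y,np.cross(x,y)]
v=Rm@(rot(.172,[.0444,.0099,-.999]).T@np.array([0,0,-1])); print('swab dir',v.round(4))
q=p+v*.034
d=np.array([np.cos(.286),np.sin(.286)]); r=q[:2]-np.array([.4713,.3621]); print('stem',q.round(4),'standx %.4f lateral(+y) %.4f'%(r@d-.0605,r@np.array([-d[1],d[0]])))
E
python3 - <<'E'
import bl
from snap import *
snap('b2')
f=cv2.imread('pics/b2.png'); cv2.imwrite('pics/b2a.png',cv2.resize(f[60:290,240:400],None,fx=3.4,fy=2.6,interpolation=cv2.INTER_CUBIC))
E
```

```text
28.0 [-0.266  0.377 -0.679  1.876  0.349  0.964 -2.4  ] tcp [0.434  0.3467 0.2043] x [ 0.0598 -0.0072 -0.9982] yaw 0.277 f [-0.9  -0.51 -0.44] dq [ 0.     0.011  0.     0.009  0.004 -0.005 -0.004] w 0.0178
swab dir [ 0.0167 -0.0216 -0.9996]
stem [0.4346 0.346  0.1703] standx -0.1002 lateral(+y) -0.0051
```

View pics/b2a.png

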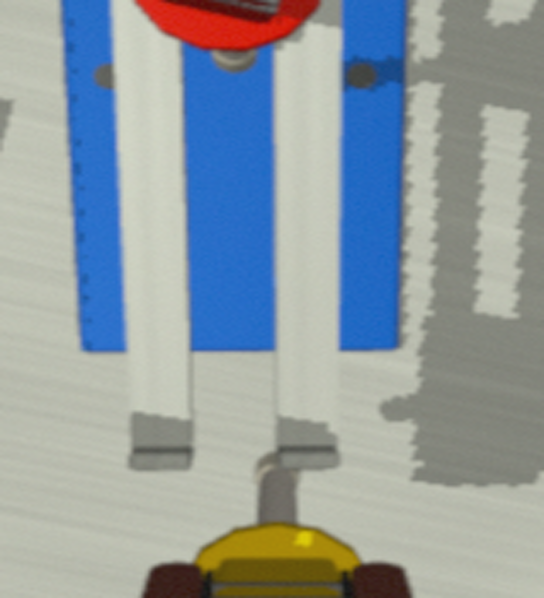

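Request:
jog_arm([
  {"linear": [-0.0006, 0.002, 0], "roll": 0, "claw": -1},
  {"linear": [-0.0006, 0.002, 0], "roll": 0, "claw": -1},
  {"linear": [-0.0005, 0.0015, 0], "roll": 0, "claw": -1},
  {"linear": [0, 0.0005, 0], "roll": 0, "claw": -1},
  {"linear": [0, 0, 0], "roll": 0, "claw": -1},
  {"linear": [0, 0, 0], "roll": 0, "claw": -1},
  {"linear": [0, 0, 0], "roll": 0, "claw": -1},
  {"linear": [0, 0, 0], "roll": 0, "claw": -1},
])

```text
time_s: 28.72
tcp_pos: [0.4326, 0.3548, 0.2066]
ee_rot: [1.023, 1.273, -0.967]
ft_force: [-0.8, 0.6, -0.3]
grip_width: 0.018
```

```bash
python3 - <<'E'
import bl
from snap import *
snap('b3')
f=cv2.imread('pics/b3.png'); cv2.imwrite('pics/b3a.png',cv2.resize(f[60:290,240:400],None,fx=3.4,fy=2.6,interpolation=cv2.INTER_CUBIC))
for c in ['scene','side']: snap('b3'+c,c)
f=cv2.imread('pics/b3scene.png'); cv2.imwrite('pics/b3s.png',cv2.resize(f[200:330,440:560],None,fx=4,fy=4,interpolation=cv2.INTER_CUBIC))
f=cv2.imread('pics/b3side.png'); cv2.imwrite('pics/b3d.png',cv2.resize(f[280:400,190:310],None,fx=4,fy=4,interpolation=cv2.INTER_CUBIC))
E
```

```text
28.72 [-0.279  0.38  -0.68   1.867  0.352  0.968 -2.413] tcp [0.4326 0.3548 0.2066] x [ 0.0628 -0.0047 -0.998 ] yaw 0.277 f [-0.79  0.57 -0.33] dq [ 0.    -0.002  0.001 -0.001 -0.     0.     0.   ] w 0.018
swab dir [ 0.0197 -0.0192 -0.9996]
stem [0.4333 0.3541 0.1726] standx -0.0992 lateral(+y) 0.0030
```

View pics/b3a.png

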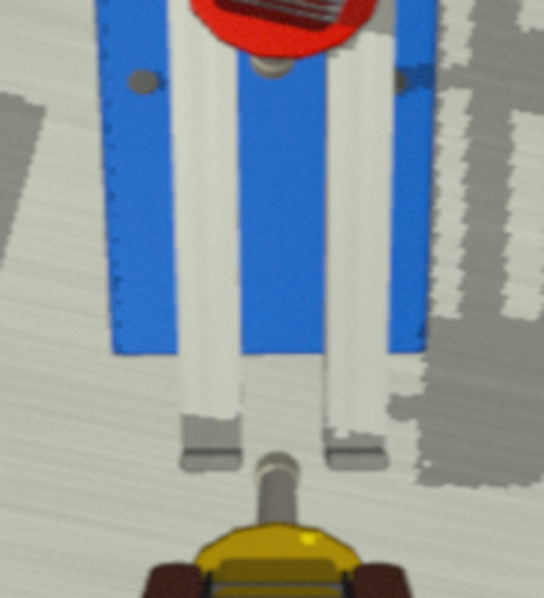

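View pics/b3s.png

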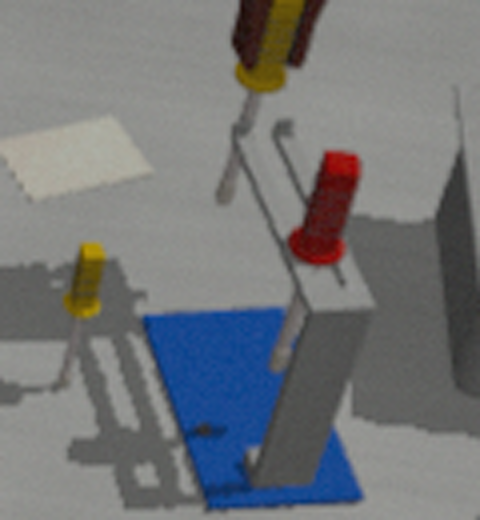

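View pics/b3d.png

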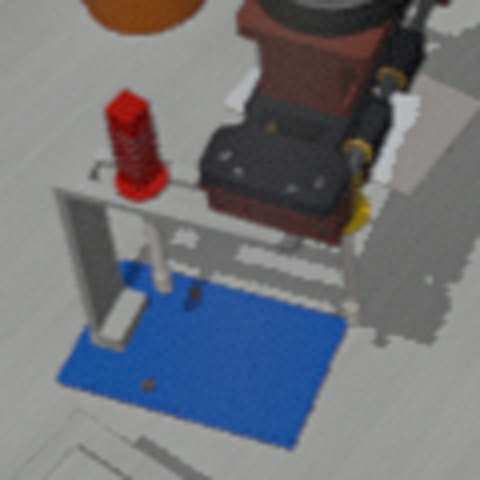

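Request:
jog_arm([
  {"linear": [0.002, 0.0001, 0], "roll": 0, "claw": -1},
  {"linear": [0.004, 0.0009, -0.0003], "roll": 0, "claw": -1},
  {"linear": [0.005, 0.0013, -0.0003], "roll": 0, "claw": -1},
  {"linear": [0.005, 0.0014, -0.0003], "roll": 0, "claw": -1},
  {"linear": [0.005, 0.0014, -0.0003], "roll": 0, "claw": -1},
  {"linear": [0.003, 0.0009, 0], "roll": 0, "claw": -1},
  {"linear": [0.001, 0.0003, 0], "roll": 0, "claw": -1},
  {"linear": [0, 0, 0], "roll": 0, "claw": -1},
])

```text
time_s: 29.53
tcp_pos: [0.4614, 0.3613, 0.2048]
ee_rot: [1.024, 1.272, -0.968]
ft_force: [-0.5, -0.2, 0.5]
grip_width: 0.018
```

```bash
python3 - <<'E'
import bl
from snap import *
snap('b4')
f=cv2.imread('pics/b4.png'); cv2.imwrite('pics/b4a.png',cv2.resize(f[60:290,240:400],None,fx=3.4,fy=2.6,interpolation=cv2.INTER_CUBIC))
for c in ['scene']: snap('b4'+c,c)
f=cv2.imread('pics/b4scene.png'); cv2.imwrite('pics/b4s.png',cv2.resize(f[200:330,440:560],None,fx=4,fy=4,interpolation=cv2.INTER_CUBIC))
E
```

```text
29.53 [-0.28   0.423 -0.663  1.809  0.371  0.987 -2.395] tcp [0.4614 0.3613 0.2048] x [ 0.0625 -0.005  -0.998 ] yaw 0.276 f [-0.48 -0.24  0.48] dq [-0.001  0.007  0.004 -0.006 -0.     0.002  0.001] w 0.018
swab dir [ 0.0194 -0.0194 -0.9996]
stem [0.462  0.3606 0.1708] standx -0.0698 lateral(+y) 0.0012
```

View pics/b4a.png

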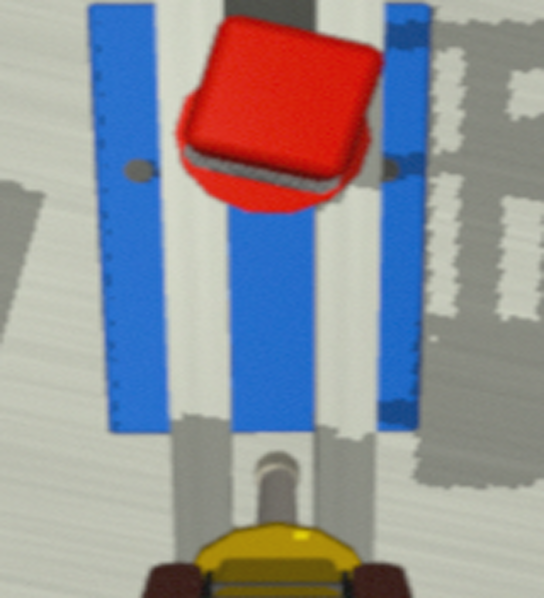

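View pics/b4s.png

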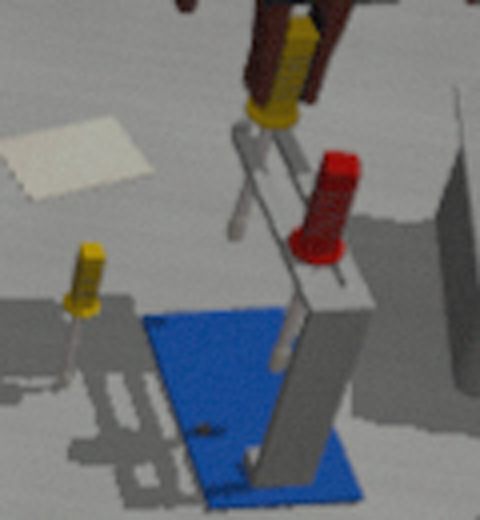

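Request:
jog_arm([
  {"linear": [0.002, 0.0012, 0], "roll": 0, "claw": -1},
  {"linear": [0.004, 0.0015, -0.0002], "roll": 0, "claw": -1},
  {"linear": [0.006, 0.0019, -0.0002], "roll": 0, "claw": -1},
  {"linear": [0.006, 0.0018, -0.0002], "roll": 0, "claw": -1},
  {"linear": [0.005, 0.0015, -0.0002], "roll": 0, "claw": -1},
  {"linear": [0.003, 0.0009, 0], "roll": 0, "claw": -1},
  {"linear": [0.001, 0.0003, 0], "roll": 0, "claw": -1},
  {"linear": [0, 0, 0], "roll": 0, "claw": -1},
])

```text
time_s: 30.3
tcp_pos: [0.4908, 0.3714, 0.204]
ee_rot: [1.024, 1.272, -0.968]
ft_force: [0.9, -0.3, 0.1]
grip_width: 0.0179
```

```bash
python3 - <<'E'
import bl
from snap import *
snap('b5')
f=cv2.imread('pics/b5.png'); cv2.imwrite('pics/b5a.png',cv2.resize(f[60:290,240:400],None,fx=3.4,fy=2.6,interpolation=cv2.INTER_CUBIC))
E
```

```text
30.3 [-0.286  0.469 -0.647  1.742  0.389  1.012 -2.377] tcp [0.4908 0.3714 0.204 ] x [ 0.0628 -0.0051 -0.998 ] yaw 0.276 f [ 0.87 -0.31  0.06] dq [ 0.     0.008  0.001 -0.006  0.001  0.001 -0.   ] w 0.0179
swab dir [ 0.0197 -0.0196 -0.9996]
stem [0.4915 0.3707 0.17  ] standx -0.0387 lateral(+y) 0.0025
```

View pics/b5a.png

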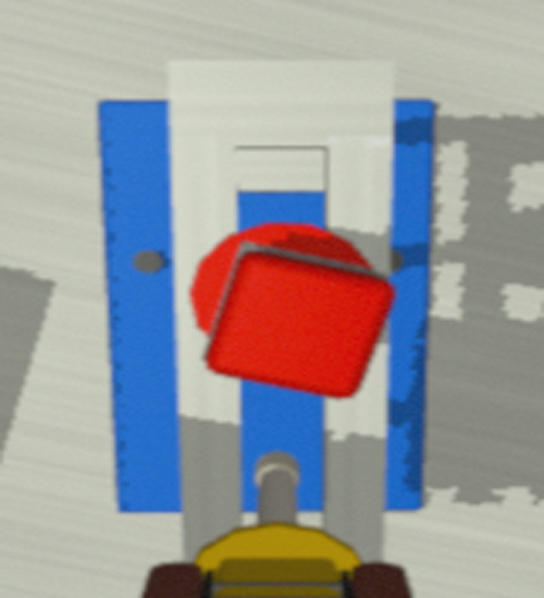

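Request:
jog_arm([
  {"linear": [0.0001, -0.0003, -0.001], "roll": 0, "claw": -1},
  {"linear": [0.0001, -0.0003, -0.002], "roll": 0, "claw": -1},
  {"linear": [0, 0, -0.003], "roll": 0, "claw": -1},
  {"linear": [0, 0, -0.003], "roll": 0, "claw": -1},
  {"linear": [0, 0, -0.002], "roll": 0, "claw": -1},
  {"linear": [0, 0, -0.001], "roll": 0, "claw": -1},
  {"linear": [0, 0, 0], "roll": 0, "claw": -1},
  {"linear": [0, 0, 0], "roll": 0, "claw": -1},
])

```text
time_s: 31.02
tcp_pos: [0.4897, 0.3703, 0.1903]
ee_rot: [1.022, 1.273, -0.968]
ft_force: [0.7, 1.0, 0.1]
grip_width: 0.0176
```

```bash
python3 bl.py
```

```text
31.02 [-0.291  0.482 -0.641  1.758  0.401  0.989 -2.387] tcp [0.4897 0.3703 0.1903] x [ 0.0619 -0.0061 -0.9981] yaw 0.277 f [0.74 0.96 0.09] dq [-0.002  0.003 -0.     0.002  0.001 -0.001 -0.002] w 0.0176
swab dir [ 0.0188 -0.0206 -0.9996]
stem [0.4903 0.3696 0.1563] standx -0.0402 lateral(+y) 0.0018
```

Request:
jog_arm([
  {"linear": [0, 0, -0.0008], "roll": 0, "claw": -1},
  {"linear": [0, 0, -0.0008], "roll": 0, "claw": -1},
  {"linear": [0, 0, -0.0004], "roll": 0, "claw": -1},
  {"linear": [0, 0, 0], "roll": 0, "claw": -1},
  {"linear": [0, 0, 0], "roll": 0, "claw": -1},
  {"linear": [0, 0, 0], "roll": 0, "claw": -1},
  {"linear": [0, 0, 0], "roll": 0, "claw": -1},
  {"linear": [0, 0, 0], "roll": 0, "claw": -1},
])

```text
time_s: 31.68
tcp_pos: [0.4899, 0.3705, 0.1885]
ee_rot: [1.022, 1.273, -0.967]
ft_force: [-0.5, 0.9, -1.3]
grip_width: 0.0179
```

```bash
python3 bl.py
```

```text
31.68 [-0.292  0.484 -0.64   1.759  0.403  0.985 -2.389] tcp [0.4899 0.3705 0.1885] x [ 0.0625 -0.0056 -0.998 ] yaw 0.277 f [-0.46  0.93 -1.33] dq [-0.001 -0.     0.     0.     0.001  0.    -0.001] w 0.0179
swab dir [ 0.0194 -0.0201 -0.9996]
stem [0.4905 0.3698 0.1546] standx -0.0399 lateral(+y) 0.0020
```

Request:
jog_arm([
  {"linear": [0, 0, -0.0008], "roll": 0, "claw": -1},
  {"linear": [0, 0, -0.0006], "roll": 0, "claw": -1},
  {"linear": [0, 0, 0], "roll": 0, "claw": -1},
  {"linear": [0, 0, 0], "roll": 0, "claw": -1},
  {"linear": [0, 0, 0], "roll": 0, "claw": -1},
  {"linear": [0, 0, 0], "roll": 0, "claw": -1},
  {"linear": [0, 0, 0], "roll": 0, "claw": -1},
  {"linear": [0, 0, 0], "roll": 0, "claw": -1},
])

```text
time_s: 32.35
tcp_pos: [0.49, 0.3706, 0.1875]
ee_rot: [1.023, 1.272, -0.967]
ft_force: [-0.3, -0.6, 0.2]
grip_width: 0.018
```

```bash
python3 - <<'E'
import bl
from st import *
for c in ['scene','side','wrist']: snap('b6'+c,c); st()
f=cv2.imread('pics/b6scene.png'); a=cv2.resize(f[200:320,460:560],None,fx=4,fy=4,interpolation=cv2.INTER_CUBIC)
f=cv2.imread('pics/b6side.png'); b=cv2.resize(f[280:400,190:290],None,fx=4,fy=4,interpolation=cv2.INTER_CUBIC)
cv2.imwrite('pics/b6a.png',np.hstack([a,b]))
E
```

```text
32.35 [-0.293  0.485 -0.639  1.76   0.404  0.983 -2.39 ] tcp [0.49   0.3706 0.1875] x [ 0.063  -0.0054 -0.998 ] yaw 0.277 f [-0.32 -0.6   0.16] dq [ 0.002 -0.001 -0.    -0.     0.002  0.001  0.001] w 0.018
swab dir [ 0.0199 -0.0199 -0.9996]
stem [0.4907 0.3699 0.1535] standx -0.0397 lateral(+y) 0.0021
32.4 [-0.293  0.485 -0.639  1.76   0.404  0.983 -2.39 ] tcp [0.49   0.3706 0.1875] x [ 0.063  -0.0054 -0.998 ] yaw 0.277 f [-0.45  0.22  0.16] dq [ 0.     0.    -0.     0.     0.002  0.001  0.001] w 0.0181
32.45 [-0.293  0.485 -0.639  1.76   0.404  0.983 -2.39 ] tcp [0.49   0.3706 0.1875] x [ 0.063  -0.0054 -0.998 ] yaw 0.277 f [-0.35 -0.63  0.99] dq [ 0.001 -0.001 -0.001  0.     0.001 -0.001 -0.   ] w 0.0177
32.5 [-0.293  0.485 -0.639  1.76   0.404  0.983 -2.39 ] tcp [0.49   0.3706 0.1875] x [ 0.063  -0.0055 -0.998 ] yaw 0.277 f [0.02 0.22 0.67] dq [ 0.     0.001  0.001 -0.001  0.     0.    -0.001] w 0.0182
```

View pics/b6a.png

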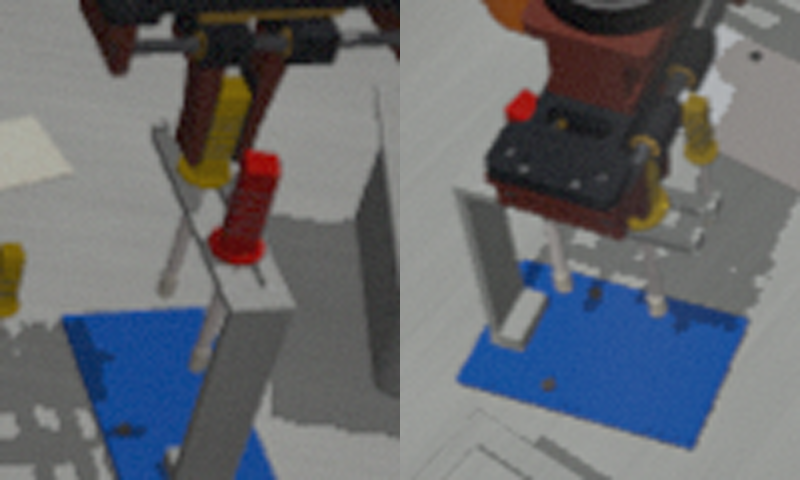

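Request:
jog_arm([
  {"linear": [0, 0, 0], "roll": 0, "claw": -0.2},
  {"linear": [0, 0, 0], "roll": 0, "claw": -0.2},
  {"linear": [0, 0, 0], "roll": 0, "claw": -0.2},
  {"linear": [0, 0, 0], "roll": 0, "claw": -0.2},
  {"linear": [0, 0, 0], "roll": 0, "claw": -0.2},
  {"linear": [0, 0, 0], "roll": 0, "claw": -0.2},
  {"linear": [0, 0, 0], "roll": 0, "claw": -0.2},
  {"linear": [0, 0, 0], "roll": 0, "claw": -0.2},
])

```text
time_s: 33.17
tcp_pos: [0.4901, 0.3707, 0.1874]
ee_rot: [1.023, 1.272, -0.967]
ft_force: [-0.1, 0.5, -0.1]
grip_width: 0.0352
```

```bash
python3 - <<'E'
from st import *
st(); snap('b7')
E
```

```text
33.17 [-0.293  0.485 -0.639  1.76   0.404  0.982 -2.39 ] tcp [0.4901 0.3707 0.1874] x [ 0.0632 -0.0051 -0.998 ] yaw 0.277 f [-0.15  0.54 -0.1 ] dq [ 0.    -0.001  0.001 -0.     0.    -0.002 -0.001] w 0.0352
```

View pics/b7.png

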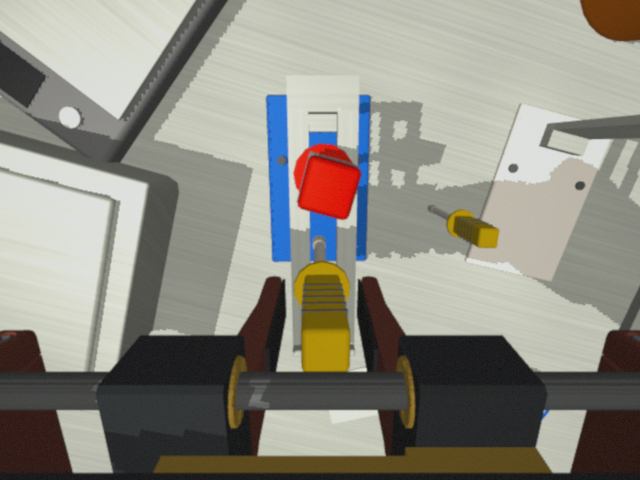

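Request:
jog_arm([
  {"linear": [0, 0, 0.004], "roll": 0, "claw": -0.2},
  {"linear": [0, 0, 0.008], "roll": 0, "claw": -0.2},
  {"linear": [0, 0, 0.01], "roll": 0, "claw": -0.2},
  {"linear": [0, 0, 0.012], "roll": 0, "claw": -0.2},
  {"linear": [0, 0, 0.014], "roll": 0, "claw": -0.2},
  {"linear": [0, 0, 0.016], "roll": 0, "claw": -0.2},
  {"linear": [0, 0, 0.016], "roll": 0, "claw": -0.2},
  {"linear": [0, 0, 0.016], "roll": 0, "claw": -0.2},
])

```text
time_s: 33.88
tcp_pos: [0.4887, 0.3699, 0.2907]
ee_rot: [1.02, 1.274, -0.968]
ft_force: [0.7, 0.4, -0.4]
grip_width: 0.035
```

Request:
jog_arm([
  {"linear": [-0.01, -0.015, 0.01], "roll": 0, "claw": -0.2},
  {"linear": [-0.01, -0.02, 0.006], "roll": 0, "claw": -0.2},
  {"linear": [-0.005, -0.02, 0], "roll": 0, "claw": -0.2},
  {"linear": [-0.005, -0.02, 0], "roll": 0, "claw": -0.2},
  {"linear": [0, -0.015, 0], "roll": 0, "claw": -0.2},
  {"linear": [0, -0.005, 0], "roll": 0, "claw": -0.2},
  {"linear": [0, 0, 0], "roll": 0, "claw": -0.2},
  {"linear": [0, 0, 0], "roll": 0, "claw": -0.2},
])

```text
time_s: 34.55
tcp_pos: [0.4582, 0.2772, 0.3239]
ee_rot: [1.033, 1.268, -0.949]
ft_force: [0.5, -0.2, 0.7]
grip_width: 0.0351
```

```bash
python3 - <<'E'
from st import *
st()
for c in ['wrist','scene','side']: snap('e'+c,c)
f=cv2.imread('pics/escene.png'); a=cv2.resize(f[200:320,420:560],None,fx=2.8,fy=2.8,interpolation=cv2.INTER_CUBIC)
f=cv2.imread('pics/eside.png'); b=cv2.resize(f[280:400,170:310],None,fx=2.8,fy=2.8,interpolation=cv2.INTER_CUBIC)
cv2.imwrite('pics/ea.png',np.hstack([a,b]))
E
```

```text
34.55 [-0.079  0.2   -0.696  1.793  0.195  1.14  -2.128] tcp [0.4582 0.2772 0.3239] x [ 0.0776  0.0055 -0.997 ] yaw 0.281 f [ 0.49 -0.18  0.68] dq [ 0.002 -0.014 -0.    -0.01  -0.003  0.003  0.001] w 0.0351
```

View pics/ea.png

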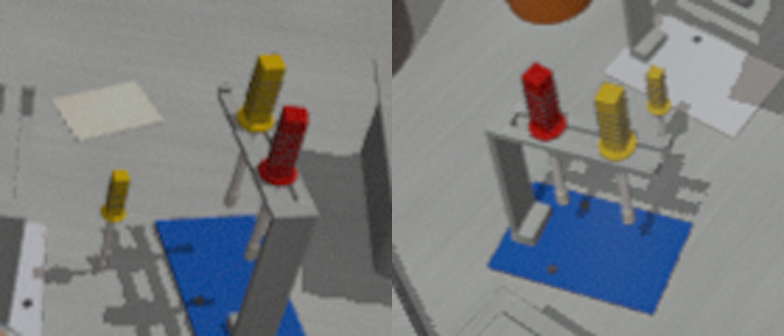

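View pics/escene.png

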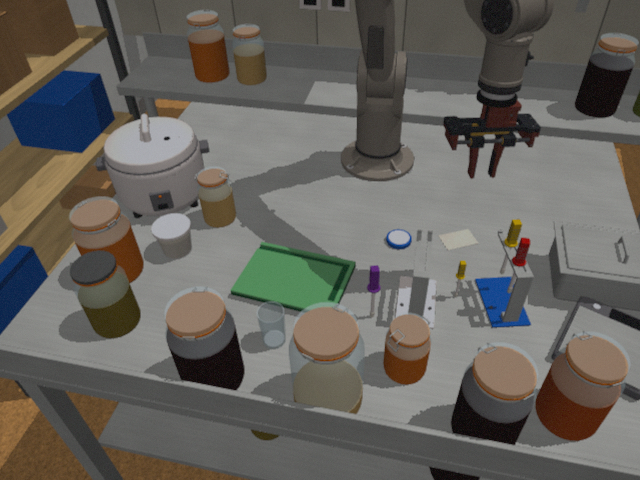

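View pics/ewrist.png

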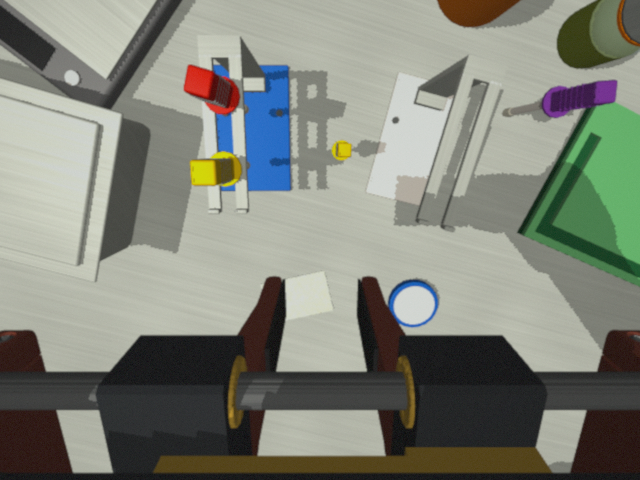

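The yellow swab hangs upright in front of the red one (wrist view: yellow at (215,170), red at (215,90)). The white stand is empty and nothing else has moved. I'm handing the job in.

```bash
python3 -c "
from rig import arm
print(arm.finish_job())"
```

```text
the job is handed in; nothing more can be done
None
```

The job is handed in, at about 35 s of the 72 s allowed. The sample was taken in one stroke, and the yellow swab now hangs by its collar in the blue-footed stand, in front of the red one.

- **Pick-up:** I lifted the swab clear of the white-footed stand's turned-up prong tips and took it out through the open front of the slot.
- **Stroke:** I set the bud into the closed end of the groove. I then drew it round the corner to the spout at about 4 cm/s, pressing with about 2 to 4 N (one reading reached 4.9 N). I did not lift the bud on the way. It paused 0.05 s twice on the second leg for pictures, and ended about 10 mm inside the board's edge, just past the spout point.
- **Hanging:** I slid the swab into the slot from the front, about 40 mm forward of the stand's centre, and let go once the collar was at its resting height.

**Last checks:** The final pictures show the yellow swab hanging upright, with the red sample still in place. The jars and the other things look unmoved, and the gripper is clear of everything.

**What was off:**
- **Corner:** just after the corner, the bud ran about 2 mm off the centre line towards the front wall and may have brushed it. I brought it back to the centre.
- **Tool tilt:** the tool tilted up to about 0.07 rad during the work. I allowed for this in the bud's position, but the interface gave no way to remove it.
- **Camera agreement:** the scene and side cameras put the board up to about 4 mm from where the wrist camera did. I steered by the wrist camera, because it showed the bud and the groove together.

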